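# Square up to the tick and poise the pencil

### The job

Get ready to square a pencil line across the base board of the wooden demonstrator stand: lay the steel square flat on the bench with its stock flush against the board's front edge and its blade over the board, the blade's outer edge on the drawn tick, and let it go. Then draw the mechanical pencil out of the tool block, turn it from upright to a writing slant of about 45 degrees and hold it, point down, about 2 cm above the middle of the blade's outer edge, touching neither board nor square. Finish while still holding the pencil raised there, with the square still in place and the other things left where they are.

Things in the scene. Friction and masses are not known exactly. Their poses are not given: they have to be found in the camera images.
- stand: Wooden stand, fixed, with a flat base board 200 (x) by 320 (y) by 10 mm thick on the bench; its straight front edge (x = -100 mm) faces the robot. Upright with meter at the +y end (y above +124 mm, 240 mm high). Shallow tray glued on the base (x +7 to +92, y -55 to +75 mm, top 32 mm above the bench). Origin: centre of the underside, z up.
- stand_tick (a point): Where the drawn tick meets the base's front edge, on its top face, at (-100, -30, 10) mm in the stand. The tick is a dark pencil stroke 30 mm long, 2 mm wide, running inward from the edge. Axes as the stand's: x inward over the board, square to the edge; y along the edge.
- square: Steel engineer's square, 0.3 kg, lying stably on its stock. Stock 24 (x) by 64 (y) by 22 mm high. Blade 90 by 20 by 2 mm stands out to +x at one end of the stock (x 12 to 102, y 12 to 32, z 11 to 13 mm): on the bench it passes 1 mm over the 10 mm board. Grip the stock by its ends (64 mm, fingers stay off the board) or across it. Origin: centre of the stock's underside, z up.
- square_line (a point): Middle of the blade's outer edge (the edge in line with the stock's end), on the blade's top face: (57, 32, 13) mm in the square. Axes as the square's.
- square_face_a (a point): Point on the stock's inner face (the face the blade stands out from; it goes against the board's edge), near the blade's outer end: (12, 30, 5) mm in the square.
- square_face_b (a point): The other point on that face, near the stock's free end: (12, -30, 5) mm in the square.
- block: Drilled wooden tool block, fixed, 160 (x) by 50 (y) by 70 mm high, with three upright holes 13.5 mm wide, 58 mm deep at x = -50, 0, +50 mm. Pencil, nut driver and marker stand in them in any order. Origin: centre of its underside, z up.
- pencil: Mechanical pencil, 30 g, standing point down and loose (leaning up to 4 degrees) in a hole of the block: 150 mm long, black round barrel 12 mm thick from 20 to 132 mm above its point, then a thin steel push cap 7 mm thick, 18 mm long; top 162 mm above the bench, 92 mm stand out of the block. Origin at its point, z towards the cap.
- pencil_point (a point): The pencil's writing point, 12 mm above the bench while it stands in the block.
- nutdriver: Nut driver standing in one of the block's holes: smooth wooden handle 26 mm thick, its top about 138 mm above the bench. Origin at its lower end, z along it. A bystander.
- marker: Capped marker pen standing in one of the block's holes: plain fat white cap 18 mm thick, its top about 124 mm above the bench. Origin at its lower end, z along it. A bystander.
- lemon: Half lemon, cut face down, 62 mm across and 38 mm high. Origin under its centre. A bystander.
- beaker: Glass beaker, 68 mm across and 90 mm high. Origin under its centre. A bystander.
- jar: Amber glass jar with a brass lid, 62 mm across and 75 mm high. Origin under its centre. A bystander.
- multimeter: Black handheld multimeter lying on its back, 150 (x) by 76 by 40 mm high. Origin under its centre. A bystander.
- scissors: Scissors lying flat, about 180 mm long along x, 9 mm high. Origin under the pivot. A bystander.
- copper_strip: Copper electrode strip lying flat, 100 (x) by 22 by 4 mm. Origin under its centre. A bystander.
Mind the look-alikes: they are no part of the job. Of the things that look like the square, the middle-sized one is meant.

How it is judged:
By the outcome, as a careful person would: the job done as asked, in the order asked, and still so for the second after the job is handed in, while the arm keeps its last pose, push and grip.
It also fails if it takes over 61 s, if anything falls off the work surface, if the arm or the gripper's body presses on something with over 40 N, if the wrist force passes 120 N, or if a joint passes its speed limit or range.

### The arm

A 7-joint arm with a two-finger parallel gripper is mounted at the origin on the work surface. World frame = base frame: x ahead of the robot, y to its left, z up, the work surface at z = 0. Lengths are in m, angles in rad, forces in N, time in s.
With the tool pointing down it reaches from about 0.425 to 0.925 m from the base axis. Payload 6.8 kg.
Tool frame: the origin (TCP) lies on the front face of the gripper's body, between the roots of the fingers; the fingertips stand 73 mm ahead of it and the grasp point (between the pads) lies 54 mm ahead of it; z points along the fingers, x is the direction in which the jaws open and shut, and the axes are right-handed (so a half turn about z gives the same grasp; the last joint's range is limited). The gripper opens to 85 mm and grips with 20 to 120 N. Pads are 22 mm wide; open, the fingers measure 114 mm over their backs; the gripper's body (76 mm by 85 mm) begins 54 mm behind the grasp point. The pads swing forward as they close: fully open they stand 13 mm farther back than shut.
Start: joints at [1.133, 0.477, 0.022, 1.555, -0.011, 1.109, -0.083], TCP at [0.219, -0.639, 0.304] pointing down, gripper open.
Joint ranges: [-2.96, 2.96], [-0.34, 2.1], [-1.41, 1.46], [0.24, 2.44], [-1.37, 4.51], [0.17, 1.92], [-2.96, 2.96]. Speed limits (rad/s): [2.39, 2.39, 3.14, 3.14, 3.14, 3.14, 3.14].

### API

Orientations are given as a unit quaternion [w, x, y, z].
In Python, from station import get_obs, read_camera, hand_in gives the robot as it stands. The module is installed in compiled form; this text tells all that it offers.
- The arm moves only by the shell command python3 -m creep 'ROWS' [FORCE]. ROWS is JSON, a list that holds one entry, the list of rows, each a list of 7 numbers: the turn, a rotation vector about the tool's x, y, z in rad, then the shift along the tool's x, y, z in m, then the finger opening in m, from 0 to 0.0854. A call has 1 to 20 rows; each row shifts and turns the pose as measured when the row begins, along the tool's axes as they then stand; what a row does not reach is not made up. A row lasts 1/12 s, in which the tool goes at most 41.7 mm and 7.16 degrees, less where a joint would pass 70% of its speed; a pose out of reach is approached as far as the arm can. A call is refused whole if a number of a shift passes 0.0417 or a number of a turn 0.125, either way. A call with a gripper value outside its range is refused whole. The fingers move at their own pace and stop on an object; FORCE is the grip in N (left out, the last holds). Time passes only in rows, so rows that do not move let the fingers close. It gives the time, the measured TCP pose, the force and the opening at its end, in the units of the state.
- get_obs(): the state, without advancing time (a new reading comes with each control period).
- read_camera(name): name is "side" or "top" or "wrist"; returns a dict with "color" (400x640x3 uint8, red, green, blue), "range_z" (400x640 float32, m along the optical axis (not along the pixel's ray), 0 where there is no reading), "fovy" (degrees; the focal length in pixels is half the picture's height over the tangent of half this angle, whatever the lens; pixels are square), "cx", "cy" (the principal point, pixels), "rvec" (rotation vector, rad) and "tvec" (3), from world to camera coordinates, as OpenCV has them. Camera axes: x right, y down, z forward; pixel columns grow to the right and rows downward; lengths in m; the calibration is good to about 2 mm. A picture is of the moment at which its call begins.
- hand_in(): hands the job in, once; it reports no verdict.
The state is a dict: "t": time; "q": joint angles; "joint_vel": joint speeds; "joint_torque": joint torques, N m; "eef_pos": TCP position; "tool_rot": TCP orientation; "contact_force": force on the tool from outside, world axes, zero at the start; "torque": the same for the moment, N m; "gripper_width": opening from 0.0 (shut) to 1.0 (fully open).
Only numpy, scipy, OpenCV 4.12 (cv2) and the standard library are available. Lean on these libraries where they do the work, as an engineer would, in place of code of your own. Each camera call takes 0.05 s, during which the arm holds its last target.

## Working session

There is one attempt and no reset: what is moved stays moved. The work goes in short steps, Python scripts to look and compute and a shell command to move; the robot and the scene stay as the last step left them, time stands still between calls to the robot, and variables do not carry over. Pictures are saved under pics/ and viewed, and the job is handed in when it is done.

```bash
mkdir -p pics; cat > h.py <<'E'
import numpy as np, cv2
from scipy.spatial.transform import Rotation as R
from station import get_obs, read_camera
def cam(n):
    c=read_camera(n); c['f']=200/np.tan(np.radians(c['fovy'])/2); c['Rm']=cv2.Rodrigues(np.array(c['rvec'],float))[0]; c['t']=np.array(c['tvec'],float).ravel(); return c
def save(c,name): cv2.imwrite('pics/'+name,c['color'][:,:,::-1])
def crop(c,u0,v0,u1,v1,s,name): cv2.imwrite('pics/'+name,cv2.resize(c['color'][v0:v1,u0:u1,::-1],None,fx=s,fy=s,interpolation=cv2.INTER_CUBIC))
def pz(c,u,v,z):
    d=c['Rm'].T@np.array([(u-c['cx'])/c['f'],(v-c['cy'])/c['f'],1]); o=-c['Rm'].T@c['t']; return o+d*(z-o[2])/d[2]
def pd(c,u,v):
    Z=c['range_z'][int(round(v)),int(round(u))]; return c['Rm'].T@(Z*np.array([(u-c['cx'])/c['f'],(v-c['cy'])/c['f'],1])-c['t'])
def proj(c,p):
    q=c['Rm']@np.array(p)+c['t']; return q[0]/q[2]*c['f']+c['cx'],q[1]/q[2]*c['f']+c['cy']
def pts(c):
    v,u=np.mgrid[0:400,0:640]; Z=c['range_z']; P=np.stack([(u-c['cx'])/c['f']*Z,(v-c['cy'])/c['f']*Z,Z],-1); return (P-c['t'])@c['Rm']
E
python3 - <<'E'
from h import *
for n in ['top','side','wrist']:
    c=cam(n); save(c,n+'0.png'); print(n,c['f'],c['cx'],c['cy'],-c['Rm'].T@c['t'],c['Rm'][2])
o=get_obs(); print(o)
E
```

```text
top 382.63219681387443 321.98863335119614 201.09825638731755 [0.36285032 0.01187954 1.26800565] [ 0.12413979  0.01509032 -0.99214999]
side 380.20504914481864 316.2825981519445 197.56367086784093 [ 0.31378203 -0.77470032  0.5164368 ] [ 0.21034301  0.846785   -0.48858058]
wrist 290.6593825209647 317.98862625286245 197.64193979522327 [ 0.29690481 -0.61134761  0.37358361] [-0.30386757 -0.102837   -0.94714785]
{'t': 0.15, 'q': array([ 1.13289672,  0.47764552,  0.02233015,  1.55621666, -0.01152198,
        1.1092822 , -0.08308469]), 'joint_vel': array([ 0.00082182, -0.00255049, -0.00033871, -0.00463134, -0.00053184,
        0.000517  , -0.00026826]), 'joint_torque': array([ 2.45837749e-03, -5.96919966e+01,  1.61003038e+00, -2.81487590e+01,
        1.25857804e-02,  6.60313279e-03,  6.00059394e-06]), 'eef_pos': array([ 0.21850304, -0.63828578,  0.30312823]), 'tool_rot': array([-3.83677037e-04,  8.13599645e-01, -5.81425069e-01, -5.99993735e-04]), 'contact_force': array([-0.03275017, -0.3267369 ,  1.19293046]), 'torque': array([ 0.03418122, -0.01043705,  0.03467549]), 'gripper_width': 0.9978402074729043}
```

View pics/top0.png

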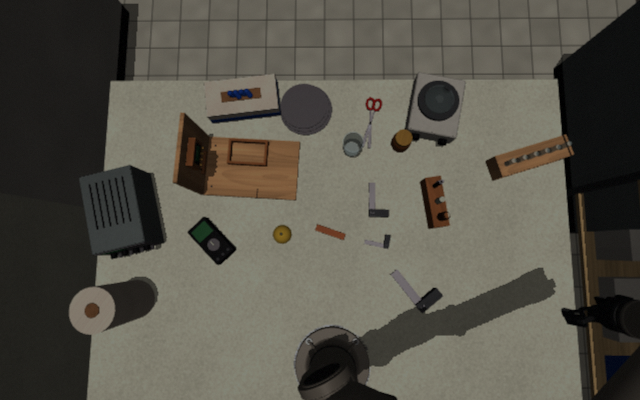

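View pics/side0.png

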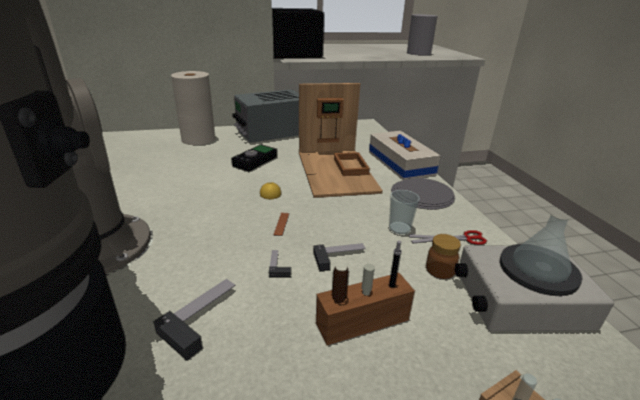

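View pics/wrist0.png

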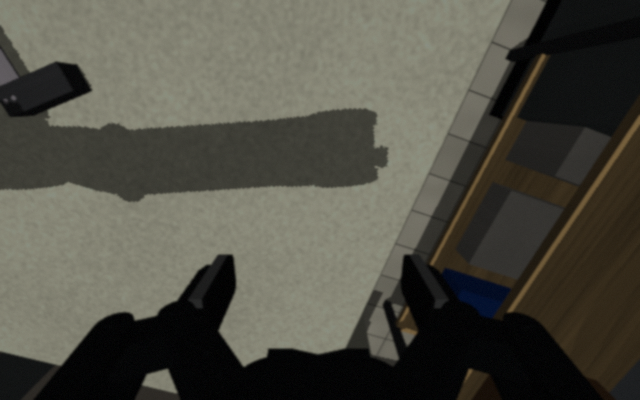

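```bash
python3 - <<'E'
from h import *
c=cam('top'); crop(c,350,170,460,320,5,'t_sq.png'); crop(c,170,105,310,205,5,'t_st.png')
for n,u,v in [('med',375,210),('small',388,241),('large',430,300)]: print(n,pd(c,u,v))
c=cam('side'); crop(c,220,220,460,350,3,'s_sq.png')
E
```

```text
med [ 0.49005983 -0.14275739  0.0193644 ]
small [ 0.38941461 -0.18450657  0.01246215]
large [ 0.20459252 -0.31082189  0.02812652]
```

View pics/t_sq.png

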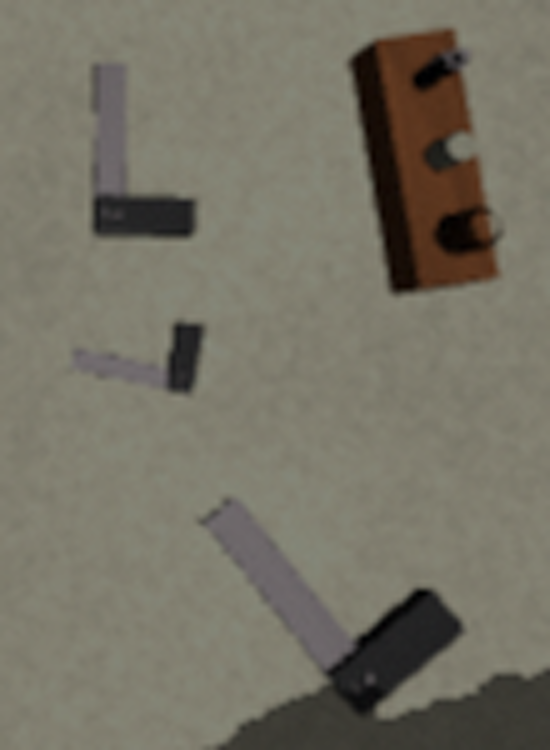

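View pics/t_st.png

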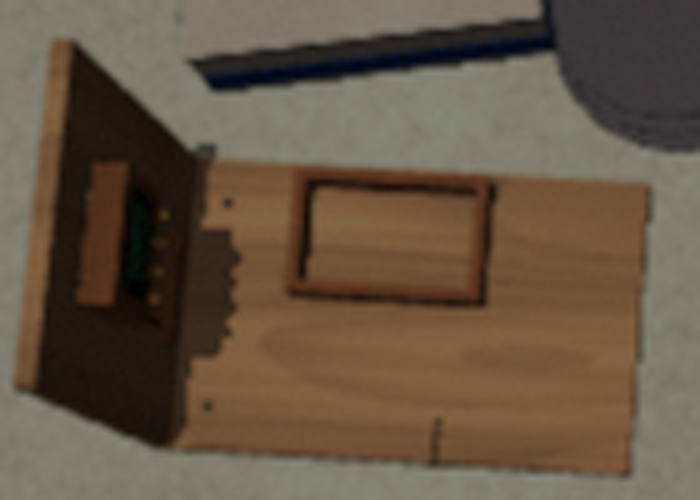

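View pics/s_sq.png

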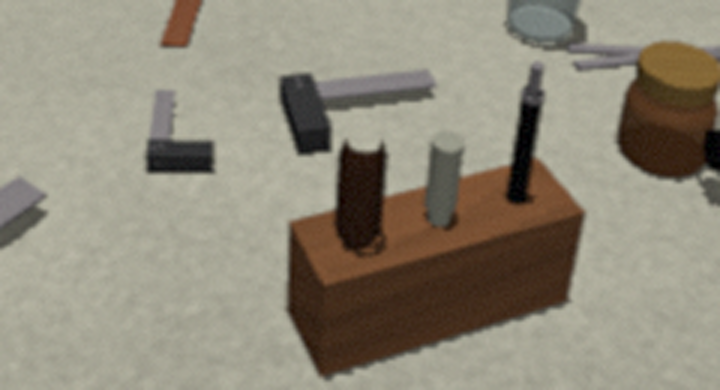

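```bash
python3 - <<'E'
from h import *
c=cam('top')
s=lambda x,y,u0,v0:(u0+(x+.5)/5-.5, v0+(y+.5)/5-.5)
g=lambda n,x,y,u0,v0,z: print(n,np.round(pz(c,*s(x,y,u0,v0),z),4))
for n,x,y,z in [('st UL',95,198,.022),('st UR',195,198,.022),('st LR',194,236,.022),('st LL',95,236,.022),('bl tipL',94,64,.013),('bl tipR',125,64,.013)]: g(n,x,y,350,170,z)
for n,x,y,z in [('blk UL',378,42,.07),('blk UR',453,30,.07),('blk LR',497,277,.07),('blk LL',415,291,.07),('cap',460,54,.162),('penbase',421,80,.07)]: g(n,x,y,350,170,z)
for n,x,y,z in [('front+y',165,447,.01),('front-y',630,475,.01),('back-y',650,184,.01),('tick edge',435,463,.01),('tick in',437,419,.01)]: g(n,x,y,170,105,z)
P=pts(c); 
# block top
m=(abs(P[...,2]-.07)<.004)&(P[...,0]>.35)&(P[...,0]<.65)&(P[...,1]<-.2)&(P[...,1]>-.45)
print(cv2.minAreaRect(P[m][:,:2].astype(np.float32)*1000))
E
```

```text
st UL [ 0.4924 -0.1216  0.022 ]
st UR [ 0.4925 -0.1868  0.022 ]
st LR [ 0.4676 -0.1857  0.022 ]
st LL [ 0.4675 -0.1213  0.022 ]
bl tipL [ 0.5827 -0.1229  0.013 ]
bl tipR [ 0.5828 -0.1435  0.013 ]
blk UL [ 0.5871 -0.2965  0.07  ]
blk UR [ 0.5949 -0.3441  0.07  ]
blk LR [ 0.4385 -0.366   0.07  ]
blk LL [ 0.4296 -0.3148  0.07  ]
cap [ 0.5628 -0.3203  0.162 ]
penbase [ 0.5628 -0.3229  0.07  ]
front+y [0.5433 0.4295 0.01  ]
front-y [0.5251 0.1186 0.01  ]
back-y [0.7236 0.1075 0.01  ]
tick edge [0.5329 0.2486 0.01  ]
tick in [0.5625 0.248  0.01  ]
((512.4647216796875, -329.11328125), (159.72100830078125, 52.25406265258789), 8.281426429748535)
```

```bash
cat > plan.py <<'E'
from h import *
def down(heading_deg): # tool x heading, z down
    a=np.radians(heading_deg); x=np.array([np.cos(a),np.sin(a),0]); z=np.array([0,0,-1.]); return np.stack([x,np.cross(z,x),z],1)
def cur():
    o=get_obs(); q=o['tool_rot']; return np.array(o['eef_pos']),R.from_quat([q[1],q[2],q[3],q[0]]).as_matrix(),o
def plan(pg,Rg):
    p,Rc,o=cur(); rv=R.from_matrix(Rc.T@Rg).as_rotvec(); d=Rc.T@(np.array(pg)-p)
    n=max(np.abs(rv).max()/.12,np.abs(d).max()/.04, 1e-9)
    print('t %.2f'%o['t'],'tcp',p.round(4),'F',np.round(o['contact_force'],1),'w',round(o['gripper_width'],3),'q',np.round(o['q'],2)); print('total rotvec(tool)',rv.round(4),'shift(tool, now)',d.round(4),'shift (goal axes)',(Rg.T@(np.array(pg)-p)).round(4),'min rows %.1f'%n)
E
python3 - <<'E'
from plan import *
plan([.48,-.154,.20],down(-90))
E
```

```text
t 0.30 tcp [ 0.2186 -0.6385  0.3036] F [ 0.7  0.9 -0.4] w 1.002 q [ 1.13  0.48  0.02  1.56 -0.01  1.11 -0.08]
total rotvec(tool) [1.000e-04 5.000e-04 3.298e-01] shift(tool, now) [-0.3737 -0.4043  0.1038] shift (goal axes) [-0.4845 -0.2614  0.1036] min rows 10.1
```

```bash
python3 -m creep '[[[0,0,0.11,0,0,0,0.0854],[0,0,0.11,0,0,0,0.0854],[0,0,0.11,0,0,0,0.0854],[0,0,0,-0.03,-0.016,0,0.0854],[0,0,0,-0.03,-0.016,0,0.0854],[0,0,0,-0.03,-0.016,0,0.0854],[0,0,0,-0.03,-0.016,0,0.0854],[0,0,0,-0.03,-0.016,0,0.0854],[0,0,0,-0.03,-0.016,0,0.0854],[0,0,0,-0.03,-0.016,0,0.0854],[0,0,0,-0.03,-0.016,0,0.0854],[0,0,0,-0.03,-0.016,0,0.0854],[0,0,0,-0.03,-0.016,0,0.0854],[0,0,0,-0.03,-0.016,0,0.0854],[0,0,0,-0.03,-0.016,0.01,0.0854],[0,0,0,-0.03,-0.016,0.02,0.0854],[0,0,0,-0.03,-0.016,0.02,0.0854],[0,0,0,-0.03,-0.016,0.02,0.0854],[0,0,0,0,0,0.01,0.0854]]]'; python3 - <<'E'
from plan import *
plan([.48,-.154,.20],down(-90))
c=cam('wrist'); save(c,'w1.png')
E
```

```text
t: 1.88
eef_pos: [0.4777, -0.1766, 0.2231]
tool_rot: [0.001, -0.698, 0.716, -0.006]
contact_force: [-0.2, 0.9, 0.2]
gripper_width: 0.999
t 1.88 tcp [ 0.4777 -0.1766  0.2231] F [-0.2  0.9  0.2] w 0.999 q [ 0.36  0.31 -0.16  2.02  0.07  0.8  -1.44]
total rotvec(tool) [-0.0109 -0.0069 -0.0256] shift(tool, now) [-0.0228 -0.0015  0.023 ] shift (goal axes) [-0.0226 -0.0023  0.0231] min rows 0.6
```

View pics/w1.png

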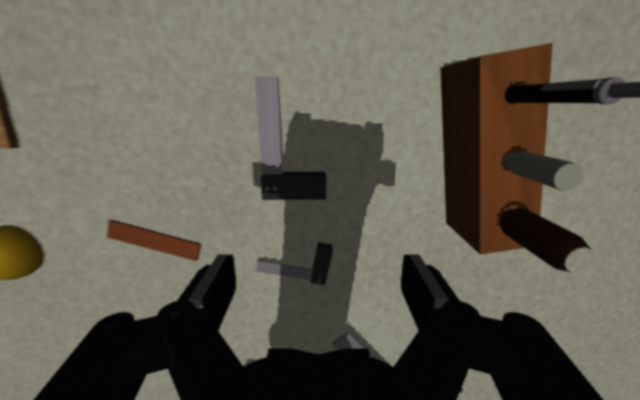

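```bash
python3 - <<'E'
from plan import *
c=cam('wrist'); crop(c,240,65,340,210,5,'w1c.png')
P=pts(c); m=(abs(P[...,2]-.022)<.004)&(abs(P[...,0]-.48)<.025)&(abs(P[...,1]+.154)<.05)
print(P[m].mean(0), cv2.minAreaRect(P[m][:,:2].astype(np.float32)*1000))
m=(abs(P[...,2]-.013)<.004)&(abs(P[...,0]-.54)<.05)&(abs(P[...,1]+.134)<.03)
print(P[m].mean(0), cv2.minAreaRect(P[m][:,:2].astype(np.float32)*1000))
E
```

```text
[ 0.48229706 -0.15230898  0.02235259] ((481.66888427734375, -152.24679565429688), (63.00536346435547, 24.489606857299805), 88.9571533203125)
[ 0.53981946 -0.13223339  0.01348899] ((538.2822875976562, -142.86672973632812), (42.7563591003418, 90.0765609741211), 89.2147445678711)
```

View pics/w1c.png

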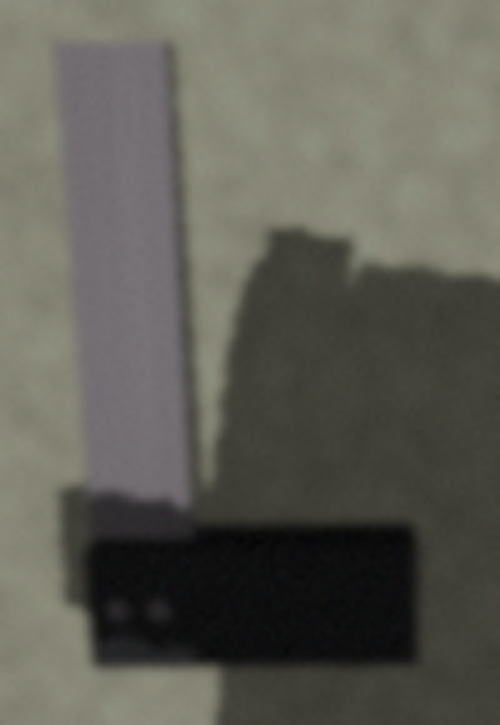

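```bash
python3 -m creep '[[[-0.01,-0.007,-0.01,-0.024,-0.004,0.02,0.0854],[0,0,0,0,0,0.035,0.0854],[0,0,0,0,0,0.035,0.0854],[0,0,0,0,0,0.01,0.0854],[0,0,0,0,0,0,0.0854]]]'; python3 - <<'E'
from plan import *
plan([.481,-.153,.074],down(-91))
c=cam('wrist'); crop(c,180,100,480,400,2,'w2.png')
E
```

```text
t: 2.4
eef_pos: [0.4812, -0.1665, 0.1253]
tool_rot: [-0.001, -0.696, 0.718, -0.005]
contact_force: [0.2, -0.6, 1.0]
gripper_width: 1.002
t 2.40 tcp [ 0.4812 -0.1665  0.1253] F [ 0.2 -0.6  1. ] w 1.002 q [ 0.32  0.46 -0.14  2.08  0.13  0.59 -1.51]
total rotvec(tool) [-0.005  -0.0084 -0.0137] shift(tool, now) [-0.0139  0.0009  0.0512] shift (goal axes) [-0.0135  0.0005  0.0513] min rows 1.3
```

View pics/w2.png

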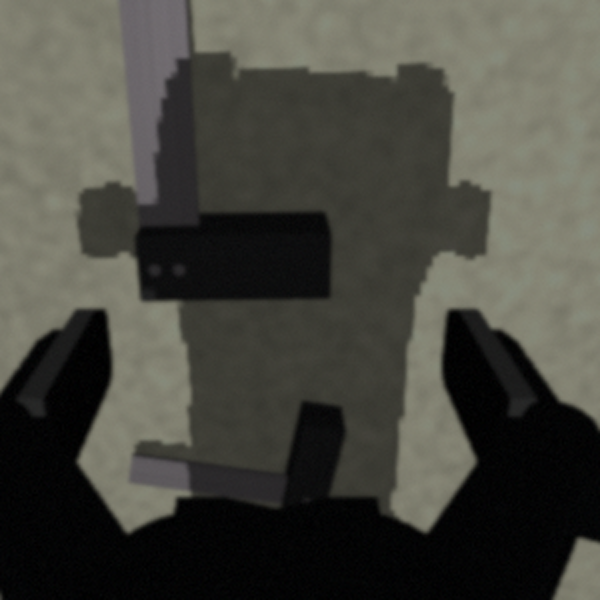

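```bash
python3 -m creep '[[[-0.005,-0.01,-0.015,-0.01,0.001,0,0.0854],[0,0,0,-0.004,0,0.01,0.0854],[0,0,0,0,0,0.015,0.0854],[0,0,0,0,0,0,0.0854]]]'; python3 - <<'E'
from plan import *
plan([.481,-.153,.074],down(-91))
E
```

```text
t: 2.78
eef_pos: [0.4839, -0.1544, 0.1063]
tool_rot: [0.003, -0.7, 0.714, -0.004]
contact_force: [-0.3, -0.9, 0.2]
gripper_width: 1.004
t 2.78 tcp [ 0.4839 -0.1544  0.1063] F [-0.3 -0.9  0.2] w 1.004 q [ 0.3   0.5  -0.14  2.1   0.13  0.55 -1.52]
total rotvec(tool) [-0.0102 -0.0007 -0.0019] shift(tool, now) [-0.0013  0.0032  0.0323] shift (goal axes) [-0.0013  0.0029  0.0323] min rows 0.8
```

```bash
python3 -m creep '[[[-0.01,0,0,-0.001,0.003,0.012,0.0854],[0,0,0,0,0,0.012,0.0854],[0,0,0,0,0,0.008,0.0854],[0,0,0,0,0,0,0.0854]]]'; python3 - <<'E'
from plan import *
plan([.481,-.153,.074],down(-91))
c=cam('wrist'); crop(c,180,100,480,400,2,'w3.png')
c=cam('side'); crop(c,240,140,440,290,4,'s3.png')
E
```

```text
t: 3.12
eef_pos: [0.4829, -0.1532, 0.0753]
tool_rot: [0.001, -0.7, 0.714, -0.002]
contact_force: [0.1, 0.2, 0.3]
gripper_width: 1.0
t 3.12 tcp [ 0.4829 -0.1532  0.0753] F [0.1 0.2 0.3] w 1.0 q [ 0.29  0.55 -0.13  2.1   0.15  0.49 -1.54]
total rotvec(tool) [-0.0048 -0.0019 -0.0017] shift(tool, now) [-0.0001  0.0019  0.0013] shift (goal axes) [-0.0001  0.0019  0.0013] min rows 0.0
```

View pics/w3.png

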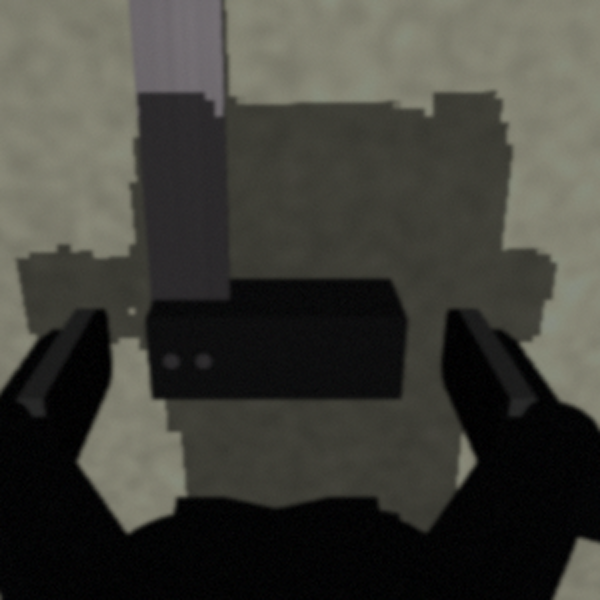

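View pics/s3.png

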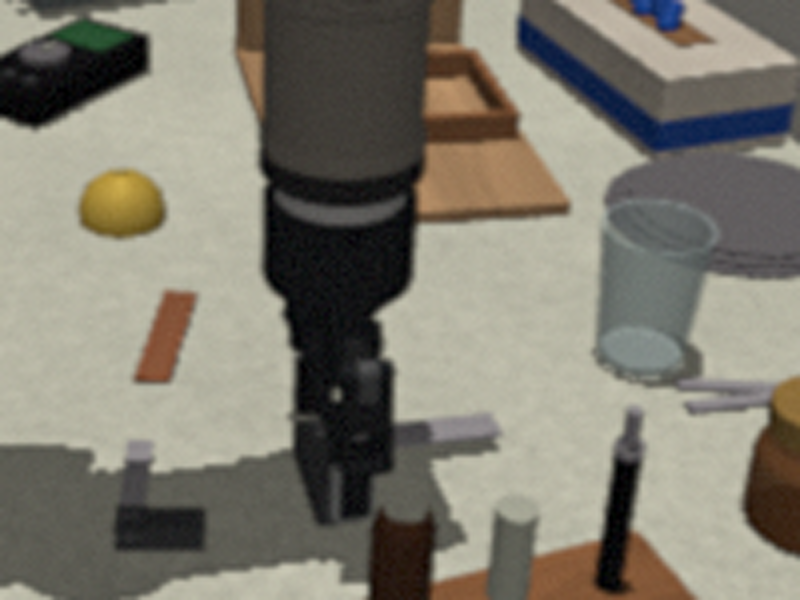

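```bash
python3 -m creep '[[[-0.004,-0.002,0,0,0.002,0.004,0.0854],[0,0,0,0,0,0.003,0.0854],[0,0,0,0,0,0,0.0854]]]'; python3 - <<'E'
from plan import *
plan([.481,-.153,.074],down(-91))
E
```

```text
t: 3.47
eef_pos: [0.4821, -0.1535, 0.07]
tool_rot: [0.001, -0.7, 0.714, -0.001]
contact_force: [0.8, 0.2, -0.7]
gripper_width: 0.997
t 3.47 tcp [ 0.4821 -0.1535  0.07  ] F [ 0.8  0.2 -0.7] w 0.997 q [ 0.29  0.56 -0.13  2.11  0.15  0.48 -1.54]
total rotvec(tool) [-0.0037 -0.0005 -0.002 ] shift(tool, now) [-0.0005  0.0011 -0.004 ] shift (goal axes) [-0.0005  0.0011 -0.004 ] min rows 0.1
```

```bash
python3 -m creep '[[[-0.003,0,0,0,0.001,0,0.055],[0,0,0,0,0,0,0.055],[0,0,0,0,0,0,0.055],[0,0,0,0,0,0,0.055],[0,0,0,0,0,0,0.055]]]' 50; python3 - <<'E'
from plan import *
plan([.481,-.153,.074],down(-91))
c=cam('wrist'); crop(c,180,100,480,400,2,'w4.png')
E
```

```text
t: 3.88
eef_pos: [0.4811, -0.1537, 0.0705]
tool_rot: [0.0, -0.7, 0.714, -0.001]
contact_force: [0.3, 0.3, -1.4]
gripper_width: 0.738
t 3.88 tcp [ 0.4811 -0.1537  0.0705] F [ 0.3  0.3 -1.4] w 0.738 q [ 0.29  0.56 -0.13  2.11  0.15  0.48 -1.54]
total rotvec(tool) [-0.0009 -0.0006 -0.0023] shift(tool, now) [-0.0007  0.0001 -0.0035] shift (goal axes) [-0.0007  0.0001 -0.0035] min rows 0.1
```

View pics/w4.png

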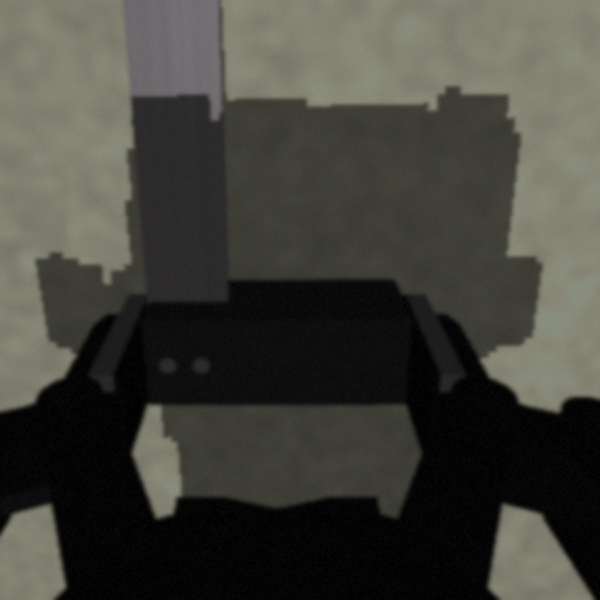

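```bash
python3 -m creep '[[[0,0,0,0,0,-0.015,0.055],[0,0,0,0,0,-0.025,0.055],[0,0,0,0,0,-0.025,0.055],[0,0,0,0,0,0,0.055]]]'; python3 - <<'E'
from plan import *
plan([.504,.218,.13],down(-93.3))
c=cam('wrist'); save(c,'w5.png'); c=cam('top'); P=pts(c); m=(P[...,2]>.02)&(P[...,0]>.36)&(P[...,0]<.52)&(P[...,1]>.03)&(P[...,1]<.22); print(P[m].min(0),P[m].max(0))
E
```

```text
t: 4.27
eef_pos: [0.4786, -0.1529, 0.1349]
tool_rot: [-0.002, -0.7, 0.714, 0.003]
contact_force: [1.1, 0.6, -3.1]
gripper_width: 0.735
t 4.27 tcp [ 0.4786 -0.1529  0.1349] F [ 1.1  0.6 -3.1] w 0.735 q [ 0.31  0.44 -0.16  2.09  0.11  0.63 -1.51]
total rotvec(tool) [0.0069 0.001  0.0383] shift(tool, now) [-0.3714 -0.0183  0.0052] shift (goal axes) [-0.3718 -0.0041  0.0049] min rows 9.3
[0.38478693 0.13784401 0.02001699] [0.4335013  0.18978973 0.0368391 ]
```

View pics/w5.png

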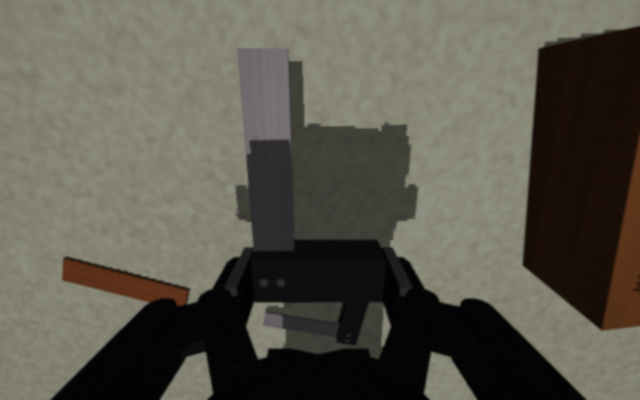

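```bash
python3 -m creep '[[[0,0,0.02,-0.02,-0.001,0,0.055],[0,0,0.019,-0.028,-0.001,0,0.055],[0,0,0,-0.028,-0.001,0,0.055],[0,0,0,-0.028,0,0,0.055],[0,0,0,-0.028,0,0,0.055],[0,0,0,-0.028,0,0,0.055],[0,0,0,-0.028,0,0,0.055],[0,0,0,-0.028,0,0,0.055],[0,0,0,-0.028,0,0,0.055],[0,0,0,-0.028,0,0,0.055],[0,0,0,-0.028,0,0,0.055],[0,0,0,-0.028,0,0,0.055],[0,0,0,-0.02,0,0,0.055],[0,0,0,-0.012,0,0,0.055],[0,0,0,0,0,0,0.055]]]'; python3 - <<'E'
from plan import *
plan([.504,.218,.13],down(-93.3))
E
```

```text
t: 5.62
eef_pos: [0.488, 0.2184, 0.1061]
tool_rot: [-0.019, -0.683, 0.73, 0.014]
contact_force: [0.1, 1.1, -3.3]
gripper_width: 0.734
t 5.62 tcp [0.488  0.2184 0.1061] F [ 0.1  1.1 -3.3] w 0.734 q [-0.39  0.55 -0.18  2.    0.12  0.65 -2.28]
total rotvec(tool) [ 0.0467 -0.0087 -0.0092] shift(tool, now) [-0.0005 -0.0148 -0.0246] shift (goal axes) [-0.0006 -0.016  -0.0239] min rows 0.6
```

```bash
python3 -m creep '[[[0.046,-0.009,-0.009,0,-0.008,-0.012,0.055],[0,0,0,0,-0.006,-0.01,0.055],[0,0,0,0,0,0,0.055]]]'; python3 - <<'E'
from plan import *
plan([.504,.218,.13],down(-93.3))
c=cam('wrist'); save(c,'w6.png')
E
```

```text
t: 5.87
eef_pos: [0.502, 0.2138, 0.1258]
tool_rot: [-0.001, -0.687, 0.727, -0.001]
contact_force: [0.6, -0.0, -4.0]
gripper_width: 0.735
t 5.87 tcp [0.502  0.2138 0.1258] F [ 0.6 -0.  -4. ] w 0.735 q [-0.39  0.51 -0.17  1.99  0.14  0.65 -2.27]
total rotvec(tool) [-0.     -0.0041  0.0007] shift(tool, now) [-0.0043 -0.0018 -0.0042] shift (goal axes) [-0.0043 -0.0018 -0.0042] min rows 0.1
```

View pics/w6.png

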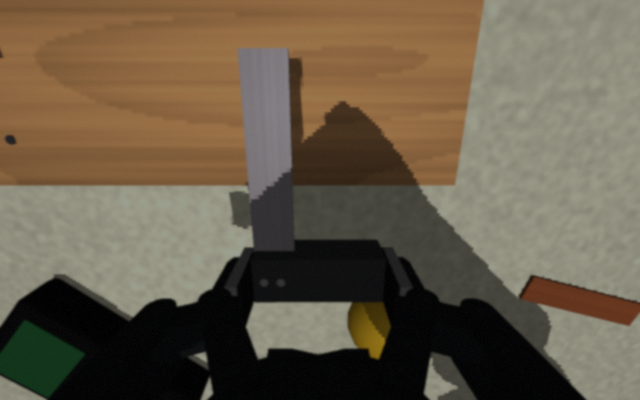

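```bash
python3 - <<'E'
from plan import *
c=cam('wrist'); crop(c,200,140,480,310,2.8,'w6c.png')
img=c['color'].astype(int); rb=img[:,:,0]-img[:,:,2]
for u in [20,80,140,200,360,400,440]:
    col=rb[160:215,u]; k=np.argmin(np.diff(cv2.GaussianBlur(col.astype(np.float32),(1,3),0).ravel())); print(u,160+k+.5,pz(c,u,160+k+.5,.01).round(4))
P=pts(c); m=(P[...,2]>.025)&(P[...,2]<.06)&(P[...,1]>.25)&(P[...,0]<.53)
print('mm',P[m].min(0),P[m].max(0))
t=cam('top'); crop(t,230,170,300,220,10,'t6.png'); P=pts(t); m=(P[...,2]>.025)&(P[...,2]<.06)&(P[...,1]>.24)&(P[...,1]<.5)&(P[...,0]<.53)&(P[...,0]>.3)
print('mm',P[m].min(0),P[m].max(0))
E
```

```text
20 184.5 [0.5417 0.4079 0.01  ]
80 184.5 [0.5394 0.3684 0.01  ]
140 184.5 [0.5371 0.3289 0.01  ]
200 184.5 [0.5347 0.2894 0.01  ]
360 183.5 [0.5292 0.1834 0.01  ]
400 183.5 [0.5276 0.1568 0.01  ]
440 183.5 [0.5261 0.1302 0.01  ]
mm [0.36334088 0.31611713 0.02500414] [0.46808534 0.45456787 0.0369421 ]
mm [0.31366994 0.31697902 0.02508323] [0.46474759 0.46802501 0.04576664]
```

View pics/w6c.png

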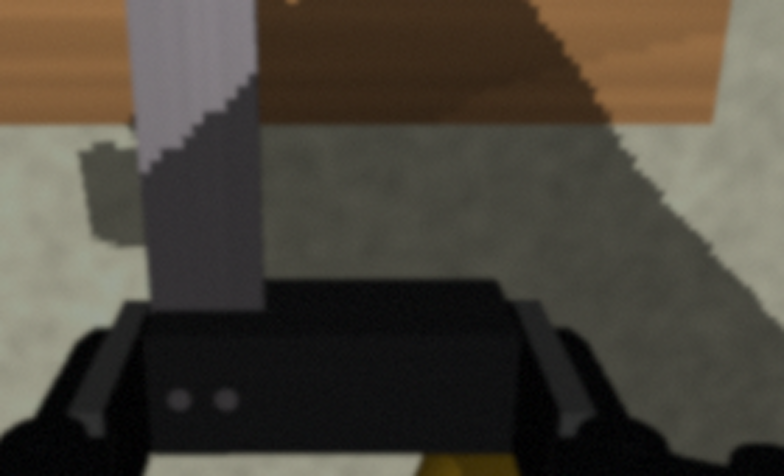

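View pics/t6.png

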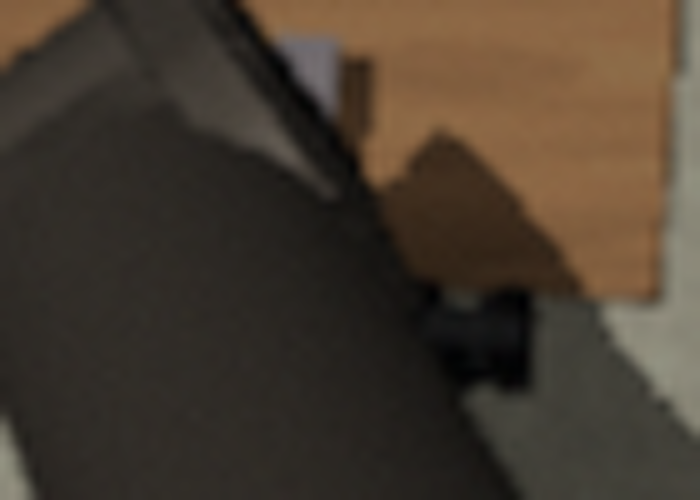

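```bash
python3 - <<'E'
from plan import *
plan([.508,.2123,.075],down(-93.3))
E
python3 -m creep '[[[0,-0.004,0,0.001,-0.003,0.012,0.055],[0,0,0,0,-0.003,0.015,0.055],[0,0,0,0,0,0.012,0.055],[0,0,0,0,0,0.004,0.055],[0,0,0,0,0,0,0.055]]]'
python3 - <<'E'
from plan import *
plan([.508,.2123,.075],down(-93.3))
c=cam('wrist'); save(c,'w7.png')
E
```

```text
t 6.02 tcp [0.5001 0.2137 0.1244] F [ 0.7  0.2 -2.9] w 0.74 q [-0.39  0.51 -0.17  1.99  0.14  0.65 -2.27]
total rotvec(tool) [ 0.0038 -0.0052  0.0005] shift(tool, now) [ 0.0007 -0.0082  0.0494] shift (goal axes) [ 0.0009 -0.008   0.0494] min rows 1.2
t: 6.43
eef_pos: [0.5056, 0.2079, 0.0797]
tool_rot: [-0.002, -0.685, 0.729, -0.0]
contact_force: [1.0, -0.5, -2.6]
gripper_width: 0.737
t 6.43 tcp [0.5056 0.2079 0.0797] F [ 1.  -0.5 -2.6] w 0.737 q [-0.39  0.59 -0.15  2.    0.16  0.56 -2.28]
total rotvec(tool) [ 0.0021 -0.0023 -0.004 ] shift(tool, now) [-0.0046 -0.0021  0.0047] shift (goal axes) [-0.0046 -0.0022  0.0047] min rows 0.1
```

View pics/w7.png

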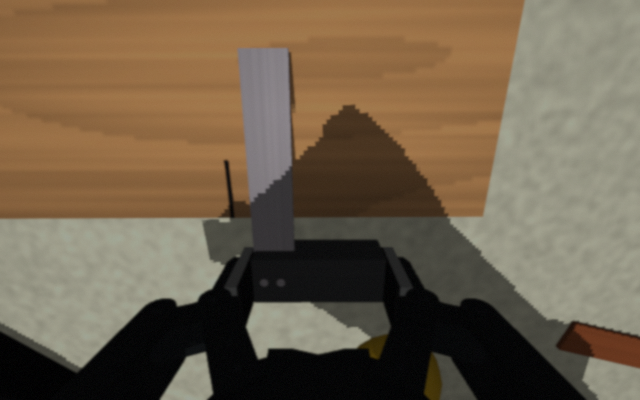

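```bash
python3 - <<'E'
from plan import *
c=cam('wrist'); crop(c,200,140,320,260,5,'w7c.png')
Z=get_obs()['eef_pos'][2]-.0705
print('tick',pz(c,232.3,216.5,.01), pz(c,226.3,161,.01))
print('blade',pz(c,251.5,216,.013+Z),pz(c,239,49,.013+Z),'stock', pz(c,253,251,.013+Z), 'corner -y',pz(c,484,215.5,.01))
E
```

```text
tick [0.53302473 0.25083693 0.01      ] [0.56228549 0.24918159 0.01      ]
blade [0.53786572 0.23730025 0.02307262] [0.60871291 0.23262197 0.02307262] stock [0.51930094 0.23907928 0.02307262] corner -y [0.52537019 0.11972916 0.01      ]
```

View pics/w7c.png

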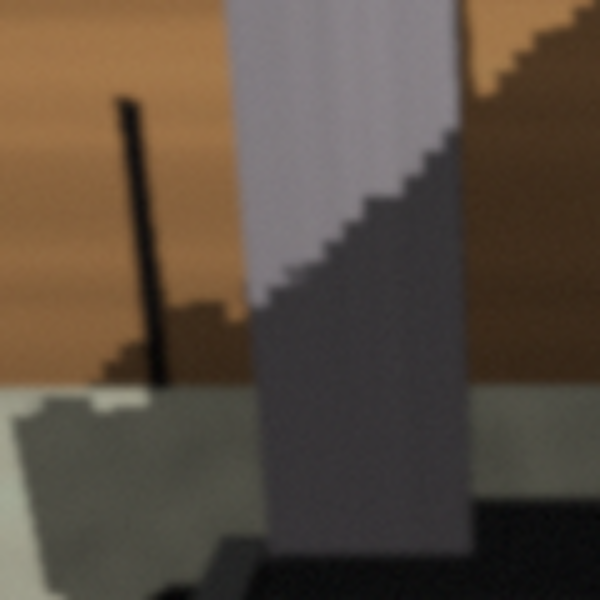

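```bash
python3 -m creep '[[[0.002,-0.002,-0.01,-0.007,-0.003,0,0.055],[0,0,0,-0.006,-0.003,0.002,0.055],[0,0,0,0,0,0.003,0.055],[0,0,0,0,0,0.0015,0.055],[0,0,0,0,0,0,0.055]]]'
python3 - <<'E'
from plan import *
plan([.5135,.2225,.0705],down(-93.3))
c=cam('wrist'); crop(c,200,140,320,260,5,'w8c.png')
E
```

```text
t: 6.95
eef_pos: [0.5148, 0.2237, 0.0761]
tool_rot: [0.003, -0.689, 0.724, -0.001]
contact_force: [0.8, 0.6, -2.7]
gripper_width: 0.735
t 6.95 tcp [0.5148 0.2237 0.0761] F [ 0.8  0.6 -2.7] w 0.735 q [-0.4   0.61 -0.15  1.98  0.16  0.56 -2.28]
total rotvec(tool) [-0.0054  0.0036  0.008 ] shift(tool, now) [0.0013 0.0013 0.0056] shift (goal axes) [0.0013 0.0012 0.0056] min rows 0.1
```

View pics/w8c.png

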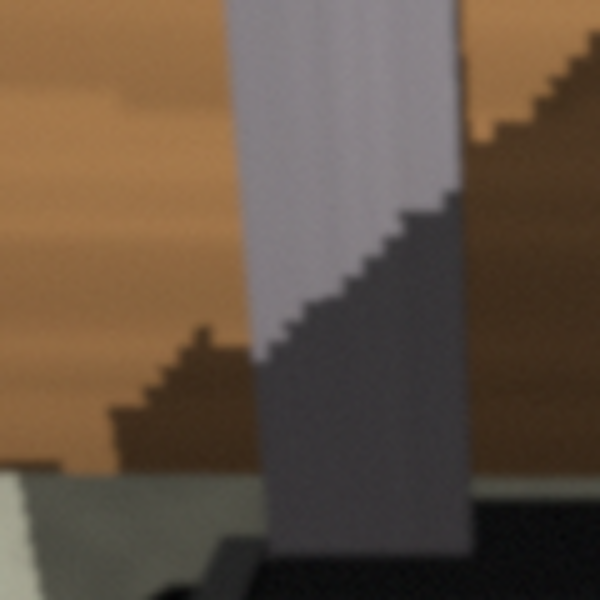

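```bash
python3 -m creep '[[[-0.005,0.003,0.003,0.003,0,0.002,0.055],[0,0,0,0,0,0.002,0.055],[0,0,0,0,0,0.0015,0.055],[0,0,0,0,0,0,0.055]]]'
python3 - <<'E'
from plan import *
plan([.5135,.2205,.0705],down(-93.0))
c=cam('wrist'); crop(c,200,140,320,260,5,'w9c.png')
E
```

```text
t: 7.33
eef_pos: [0.5147, 0.2202, 0.0706]
tool_rot: [0.0, -0.688, 0.726, -0.0]
contact_force: [-1.5, 0.1, -0.6]
gripper_width: 0.727
t 7.33 tcp [0.5147 0.2202 0.0706] F [-1.5  0.1 -0.6] w 0.727 q [-0.4   0.62 -0.15  1.98  0.16  0.56 -2.28]
total rotvec(tool) [-0.0002  0.0002 -0.0008] shift(tool, now) [-0.0002  0.0012  0.0001] shift (goal axes) [-0.0002  0.0012  0.0001] min rows 0.0
```

View pics/w9c.png

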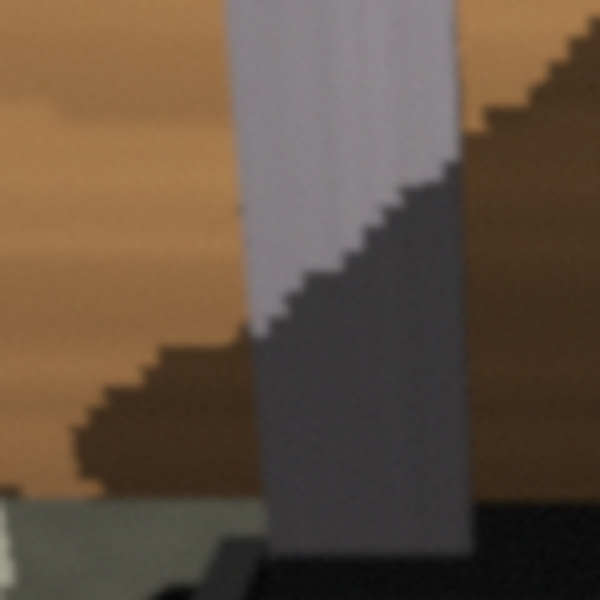

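```bash
python3 - <<'E'
from plan import *
c=cam('wrist'); crop(c,230,165,262,189,20,'w9d.png')
for p in [(.53302,.25084,.01),(.56229,.24918,.01)]: u,v=proj(c,p); print(u,v,'crop',(u-200+.5)*5,(v-140+.5)*5)
P=[pz(c,u,v,.013) for u,v in [(227.5/5+199.5,139.6),(267/5+199.5,549/5+139.5)]]; print(P)
img=c['color'].astype(int); 
for v in [60,100,150,200,240]: 
    g=(img[v,:,0]-img[v,:,2])[225:265]; print(v,g)
E
```

```text
255.2340974942721 238.82071928868288 crop 278.6704874713605 496.6035964434144
251.1300318020419 182.32148448562887 crop 258.15015901020956 214.10742242814436
[array([0.5824494, 0.2486448, 0.013    ]), array([0.52882864, 0.25189932, 0.013     ])]
60 [88 88 88 88 87 88 89 88 88 87 87 85 70 40 13  2  1  1  3  1  1  2  1  2
  1  1  1  1  2  1  2  2  0  3  1  0  1  1  2  3]
100 [85 86 85 86 86 87 86 85 85 87 86 85 86 85 84 72 45 18  5  2  2  0  1  1
  0  1  2  1  2  2  2  0  0  1  1  1  1  1  1  2]
150 [82 82 83 82 81 83 83 82 83 83 83 83 82 84 82 82 82 82 81 70 43 17  4  1
  2  1  2  1  1  1  1  3  2  2  2  2  2  1  0  1]
200 [77 77 75 75 76 76 76 76 77 77 78 77 77 76 77 76 76 76 78 77 77 77 75 65
 40 15  5  1  1  1  1  0  1  2  1  0  1  1 -2  0]
240 [14 15 15 14 15 14 14 16 14 15 15 15 14 16 14 15 15 14 15 15 14 15 14 16
 15 15 13  9  5  1  1  0 -1  1  1  0 -1  0  0  0]
```

View pics/w9d.png

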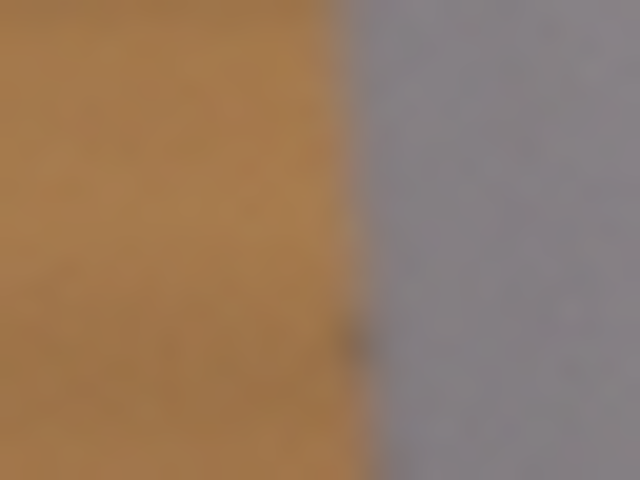

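```bash
python3 -m creep '[[[0,0,0.001,0.0015,-0.002,-0.0005,0.055],[0,0,0,0,-0.002,0,0.055],[0,0,0,0,-0.001,0,0.055],[0,0,0,0,0,0,0.055]]]'
python3 - <<'E'
from plan import *
plan([.5189,.2190,.0705],down(-93.0))
c=cam('wrist'); crop(c,200,140,320,260,5,'w10c.png')
for p in [(.53302,.25084,.01),(.56229,.24918,.01)]: u,v=proj(c,p); print(u,v,'crop',(u-200+.5)*5,(v-140+.5)*5)
E
```

```text
t: 7.77
eef_pos: [0.5189, 0.2179, 0.0706]
tool_rot: [-0.001, -0.688, 0.726, 0.0]
contact_force: [0.8, 0.3, -3.3]
gripper_width: 0.734
t 7.77 tcp [0.5189 0.2179 0.0706] F [ 0.8  0.3 -3.3] w 0.734 q [-0.39  0.62 -0.15  1.97  0.16  0.57 -2.28]
total rotvec(tool) [ 0.002  -0.0008 -0.0018] shift(tool, now) [-0.0011  0.0001  0.0001] shift (goal axes) [-0.0011  0.0001  0.0001] min rows 0.0
251.71093530748539 246.45773459722392 crop 261.05467653742693 534.7886729861195
247.30813049870147 191.0864249923043 crop 239.04065249350737 257.9321249615215
```

View pics/w10c.png

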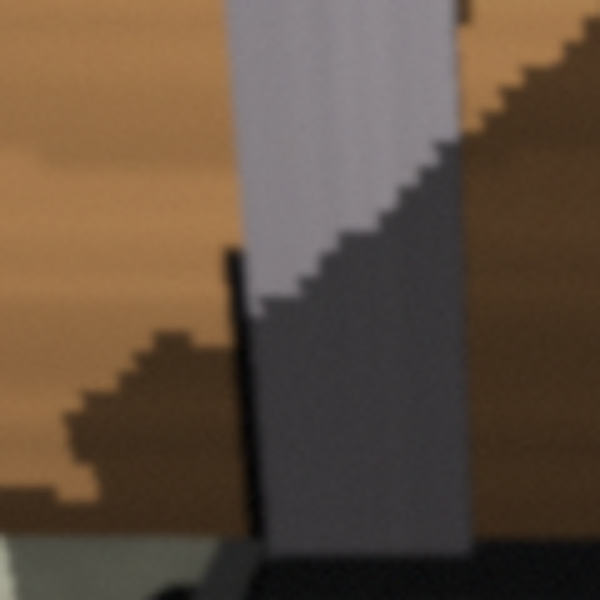

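```bash
python3 -m creep '[[[0,0,-0.001,-0.0009,0,0,0.055],[0,0,0,0,-0.001,0.0006,0.055],[0,0,0,0,0,0,0.055]]]'
python3 - <<'E'
from plan import *
plan([.5189,.2190,.0705],down(-93.0))
c=cam('wrist'); crop(c,200,140,320,260,5,'w11c.png')
E
```

```text
t: 8.07
eef_pos: [0.519, 0.2185, 0.0708]
tool_rot: [-0.002, -0.688, 0.726, 0.001]
contact_force: [0.3, -0.6, -4.4]
gripper_width: 0.739
t 8.07 tcp [0.519  0.2185 0.0708] F [ 0.3 -0.6 -4.4] w 0.739 q [-0.39  0.62 -0.15  1.97  0.16  0.57 -2.28]
total rotvec(tool) [ 0.0041 -0.0021 -0.0011] shift(tool, now) [-0.0005  0.0001  0.0003] shift (goal axes) [-0.0005  0.0001  0.0003] min rows 0.0
```

View pics/w11c.png

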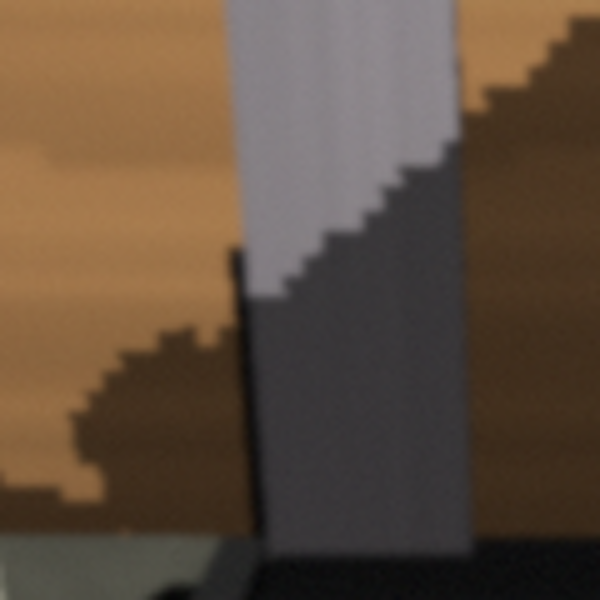

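```bash
python3 -m creep '[[[0.004,-0.002,0,0,-0.001,0.001,0.055],[0,0,0,0,-0.001,0.001,0.055],[0,0,0,0,0,0,0.055]]]'
python3 - <<'E'
from plan import *
plan([.5189,.2190,.0705],down(-93.0))
E
```

```text
t: 8.37
eef_pos: [0.519, 0.2187, 0.0709]
tool_rot: [-0.002, -0.688, 0.726, 0.001]
contact_force: [0.7, -0.2, -3.4]
gripper_width: 0.734
t 8.37 tcp [0.519  0.2187 0.0709] F [ 0.7 -0.2 -3.4] w 0.734 q [-0.39  0.62 -0.15  1.97  0.16  0.57 -2.28]
total rotvec(tool) [ 0.0034 -0.0017 -0.0008] shift(tool, now) [-0.0003  0.0001  0.0004] shift (goal axes) [-0.0003  0.0001  0.0004] min rows 0.0
```

```bash
python3 -m creep '[[[0.006,-0.002,0,0,-0.002,0.002,0.055],[0,0,0,0,-0.002,0.002,0.055]]]'
python3 - <<'E'
from plan import *
plan([.5189,.2190,.0705],down(-93.0))
c=cam('wrist'); crop(c,200,140,320,260,5,'w12c.png')
E
```

```text
t: 8.53
eef_pos: [0.5192, 0.2188, 0.0704]
tool_rot: [-0.003, -0.688, 0.726, 0.001]
contact_force: [-15.7, -4.4, 37.0]
gripper_width: 0.733
t 8.53 tcp [0.5192 0.2188 0.0704] F [-15.7  -4.4  37. ] w 0.733 q [-0.39  0.62 -0.15  1.96  0.16  0.57 -2.28]
total rotvec(tool) [ 0.0044 -0.0028 -0.0012] shift(tool, now) [-0.0001  0.0003 -0.0001] shift (goal axes) [-0.0002  0.0003 -0.0001] min rows 0.0
```

View pics/w12c.png

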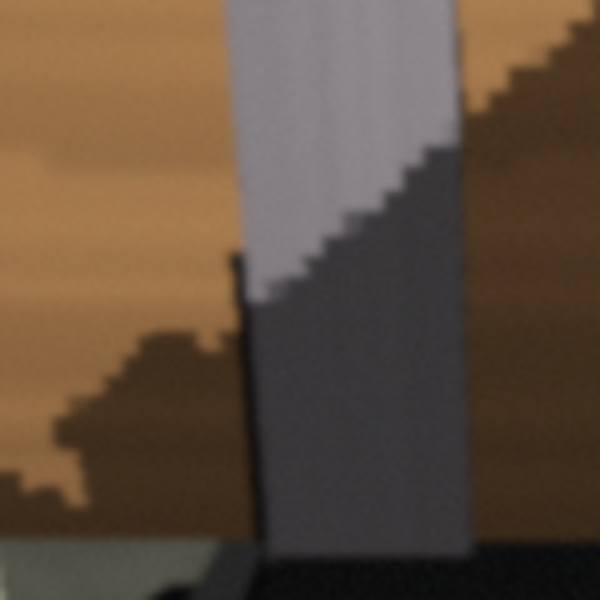

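```bash
python3 -m creep '[[[0,0,0,0,-0.002,-0.0002,0.055],[0,0,0,0,-0.0025,0,0.055]]]'
python3 - <<'E'
from plan import *
plan([.5189,.2190,.0705],down(-93.0))
E
```

```text
t: 8.75
eef_pos: [0.5196, 0.2188, 0.0708]
tool_rot: [-0.006, -0.688, 0.726, 0.002]
contact_force: [-9.1, 1.0, 1.1]
gripper_width: 0.734
t 8.75 tcp [0.5196 0.2188 0.0708] F [-9.1  1.   1.1] w 0.734 q [-0.39  0.63 -0.15  1.96  0.16  0.58 -2.27]
total rotvec(tool) [ 0.0113 -0.0048 -0.0006] shift(tool, now) [-0.0001  0.0007  0.0003] shift (goal axes) [-0.0001  0.0008  0.0003] min rows 0.1
```

```bash
python3 -m creep '[[[0.012,-0.004,0,0,-0.002,0.0005,0.055],[0.006,-0.002,0,0,-0.002,0.001,0.055]]]'
python3 - <<'E'
from plan import *
plan([.5189,.2190,.0705],down(-93.0))
E
```

```text
t: 8.92
eef_pos: [0.519, 0.2187, 0.0704]
tool_rot: [-0.001, -0.688, 0.726, 0.0]
contact_force: [-14.5, -3.5, 29.8]
gripper_width: 0.736
t 8.92 tcp [0.519  0.2187 0.0704] F [-14.5  -3.5  29.8] w 0.736 q [-0.4   0.62 -0.15  1.97  0.16  0.57 -2.28]
total rotvec(tool) [ 0.0021 -0.0022 -0.0004] shift(tool, now) [-0.0003  0.0001 -0.0001] shift (goal axes) [-0.0003  0.0001 -0.0001] min rows 0.0
```

```bash
python3 -m creep '[[[0,0,0,0,-0.001,0,0.055],[0,0,0,0,-0.001,0,0.07],[0,0,0,0,0,0,0.0854],[0,0,0,0,0,0,0.0854],[0,0,0,0,0,0,0.0854]]]'
python3 - <<'E'
from plan import *
plan([.5189,.2190,.0705],down(-93.0))
c=cam('wrist'); save(c,'w13.png'); crop(c,200,140,320,260,5,'w13c.png')
E
```

```text
t: 9.33
eef_pos: [0.5224, 0.2195, 0.0712]
tool_rot: [0.001, -0.688, 0.725, -0.001]
contact_force: [0.2, 0.8, 0.1]
gripper_width: 1.0
t 9.33 tcp [0.5224 0.2195 0.0712] F [0.2 0.8 0.1] w 1.0 q [-0.39  0.62 -0.15  1.96  0.16  0.57 -2.27]
total rotvec(tool) [-0.0019  0.0002  0.0003] shift(tool, now) [0.0007 0.0034 0.0007] shift (goal axes) [0.0007 0.0034 0.0007] min rows 0.1
```

View pics/w13.png

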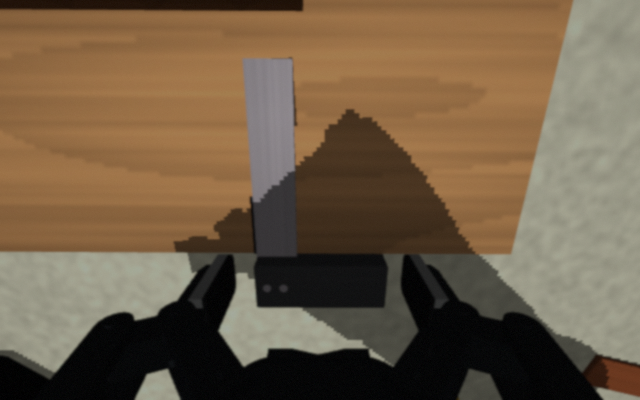

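View pics/w13c.png

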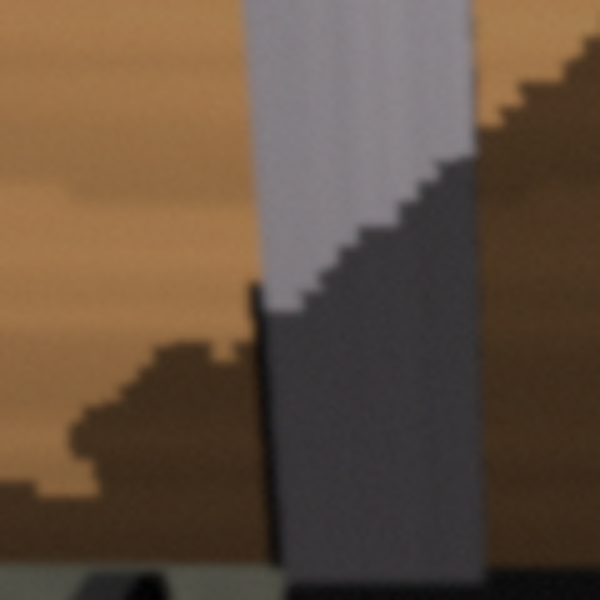

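```bash
python3 -m creep '[[[0,0,0,0,0.003,-0.01,0.0854],[0,0,0,0,0,-0.03,0.0854],[0,0,0,0,0,-0.035,0.0854],[0,0,0,0,0,-0.035,0.0854],[0,0,0,0,0,0,0.0854]]]'
python3 - <<'E'
from plan import *
plan([.56,-.32,.25],down(-93.0))
c=cam('wrist'); save(c,'w14.png'); crop(c,220,130,360,270,5,'w14c.png')
E
```

```text
t: 9.8
eef_pos: [0.5186, 0.2192, 0.1855]
tool_rot: [-0.001, -0.688, 0.725, -0.0]
contact_force: [0.7, 0.3, 0.3]
gripper_width: 1.002
t 9.80 tcp [0.5186 0.2192 0.1855] F [0.7 0.3 0.3] w 1.002 q [-0.37  0.45 -0.18  1.92  0.11  0.79 -2.23]
total rotvec(tool) [ 0.0008 -0.0018  0.    ] shift(tool, now) [ 0.5364 -0.0695 -0.0636] shift (goal axes) [ 0.5363 -0.0695 -0.0645] min rows 13.4
```

View pics/w14.png

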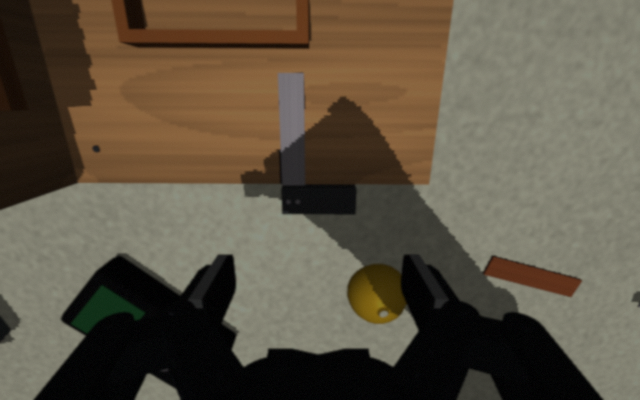

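View pics/w14c.png

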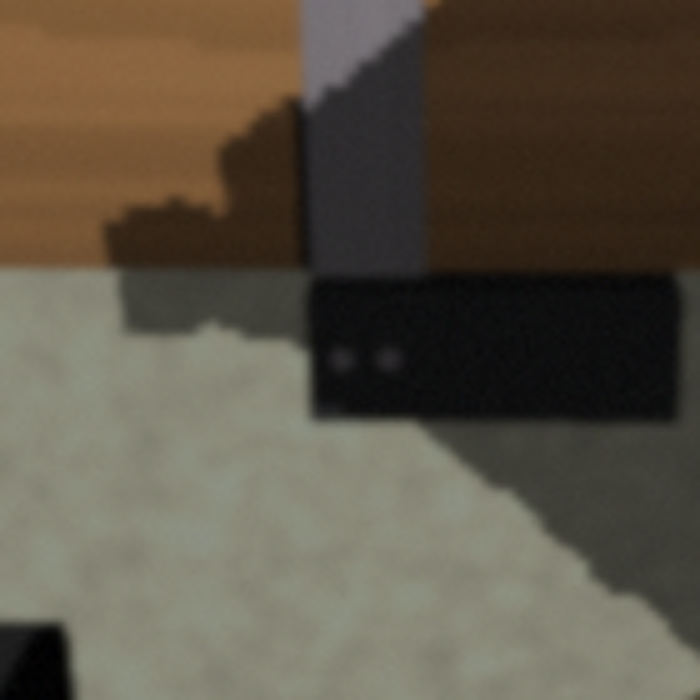

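```bash
python3 - <<'E'
from plan import *
c=cam('wrist')
g=lambda x,y,z: pz(c,220+(x+.5)/5-.5,130+(y+.5)/5-.5,z).round(4)
print('edge',g(200,268,.01),g(690,270,.01)); print('stock inner top',g(320,277,.022),g(670,274,.022)); print('outer corner LL',g(313,418,.022)); print('tipL',pz(c,279,72,.013).round(4), 'blade root L',g(308,272,.013))
E
```

```text
edge [0.5334 0.2682 0.01  ] [0.5285 0.1831 0.01  ]
stock inner top [0.5342 0.2459 0.022 ] [0.5316 0.188  0.022 ]
outer corner LL [0.5091 0.2494 0.022 ]
tipL [0.6211 0.2425 0.013 ] blade root L [0.5326 0.2491 0.013 ]
```

```bash
python3 -m creep '[[[0,0,0,0,0,-0.035,0.06],[0,0,0,0,0,-0.035,0.06],[0,0,0,0.01,0,-0.03,0.045],[0,0,-0.02,0.02,0,0,0.045],[0,0,-0.02,0.03,-0.004,-0.002,0.045],[0,0,-0.02,0.03,-0.004,-0.002,0.045],[0,0,-0.02,0.03,-0.004,-0.002,0.045],[0,0,-0.02,0.03,-0.004,-0.002,0.045],[0,0,-0.02,0.03,-0.004,-0.002,0.045],[0,0,-0.02,0.03,-0.004,-0.002,0.045],[0,0,-0.02,0.03,-0.004,-0.002,0.045],[0,0,-0.02,0.03,0,-0.002,0.045],[0,0,-0.02,0.03,0,-0.002,0.045],[0,0,0,0.03,0,-0.002,0.045],[0,0,0,0.03,0,-0.002,0.045],[0,0,0,0.03,0,-0.002,0.045],[0,0,0,0.03,0,-0.002,0.045],[0,0,0,0.03,0,-0.002,0.045],[0,0,0,0.02,0,0,0.045]]]'
python3 - <<'E'
from plan import *
plan([.562,-.321,.26],down(-82.0))
E
```

```text
t: 11.48
eef_pos: [0.5787, -0.2633, 0.2937]
tool_rot: [0.017, 0.765, -0.643, -0.015]
contact_force: [-0.1, 0.5, 0.4]
gripper_width: 0.526
t 11.48 tcp [ 0.5787 -0.2633  0.2937] F [-0.1  0.5  0.4] w 0.526 q [ 0.33  0.44 -0.01  1.64  0.03  1.1  -1.09]
total rotvec(tool) [ 0.0448 -0.0004  0.033 ] shift(tool, now) [0.054  0.0248 0.0348] shift (goal axes) [0.0548 0.0246 0.0337] min rows 1.3
```

```bash
python3 -m creep '[[[0.045,0,0.033,0.02,0.01,0,0.045],[0,0,0,0.02,0.01,0.01,0.045],[0,0,0,0.012,0.003,0.01,0.045],[0,0,0,0,0,0,0.045]]]'
python3 - <<'E'
from plan import *
plan([.562,-.321,.26],down(-82.0))
c=cam('wrist'); save(c,'w15.png'); c=cam('side'); crop(c,280,60,480,210,4,'s15.png')
E
```

```text
t: 11.82
eef_pos: [0.5609, -0.3263, 0.2674]
tool_rot: [0.002, 0.752, -0.659, -0.002]
contact_force: [-0.2, 0.8, 0.0]
gripper_width: 0.524
t 11.82 tcp [ 0.5609 -0.3263  0.2674] F [-0.2  0.8  0. ] w 0.524 q [ 0.42  0.47  0.01  1.66 -0.    1.02 -1.01]
total rotvec(tool) [ 0.0055  0.     -0.0084] shift(tool, now) [-0.0051 -0.0018  0.0074] shift (goal axes) [-0.0051 -0.0018  0.0074] min rows 0.2
```

View pics/w15.png

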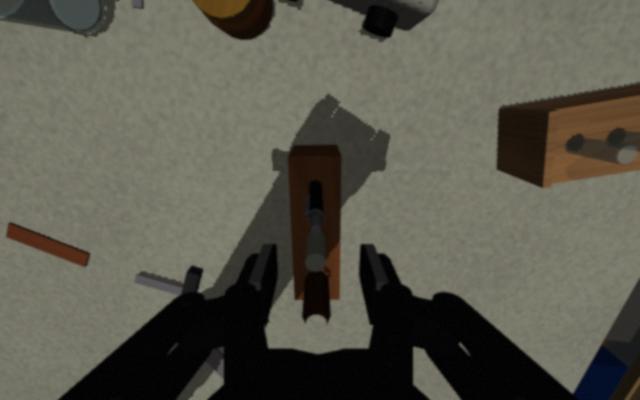

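```bash
python3 - <<'E'
from plan import *
c=cam('top'); crop(c,230,140,300,210,8,'t15.png')
E
```

```text
(no output)
```

View pics/t15.png

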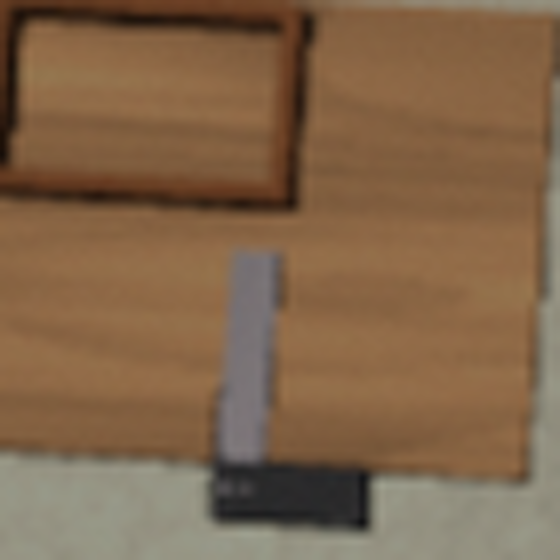

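```bash
python3 - <<'E'
from plan import *
c=cam('wrist'); crop(c,270,140,370,280,5,'w16.png')
for z in (.07,.115,.144,.162): print(z,[round(float(a),1) for a in proj(c,(.5628,-.321,z))])
P=pts(c); m=(P[...,2]>.1)&(np.hypot(P[...,0]-.5628,P[...,1]+.321)<.025)
for lo,hi in [(.085,.1),(.1,.115),(.115,.13),(.13,.143),(.145,.165)]:
    m=(P[...,2]>lo)&(P[...,2]<hi)&(np.hypot(P[...,0]-.5628,P[...,1]+.321)<.025); print(lo,m.sum(),P[m].mean(0).round(4),P[m].min(0).round(4),P[m].max(0).round(4)) if m.any() else 0
E
```

```text
0.07 [317.2, 189.7]
0.115 [317.0, 205.8]
0.144 [316.9, 219.6]
0.162 [316.8, 230.1]
0.085 67 [ 0.5669 -0.3225  0.0926] [ 0.562  -0.3289  0.0851] [ 0.5685 -0.3172  0.0998]
0.1 84 [ 0.567  -0.3223  0.1083] [ 0.5642 -0.3292  0.1003] [ 0.5684 -0.3155  0.1149]
0.115 115 [ 0.5668 -0.3217  0.123 ] [ 0.5639 -0.329   0.1154] [ 0.5683 -0.3151  0.13  ]
0.13 123 [ 0.5664 -0.3212  0.1373] [ 0.5585 -0.3299  0.13  ] [ 0.5683 -0.3154  0.143 ]
0.145 175 [ 0.5633 -0.3239  0.1564] [ 0.5586 -0.3294  0.145 ] [ 0.5678 -0.3194  0.1637]
```

View pics/w16.png

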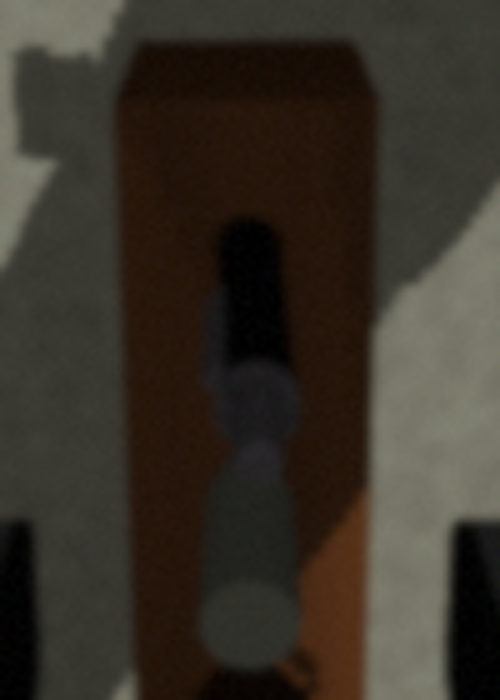

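View pics/s15.png

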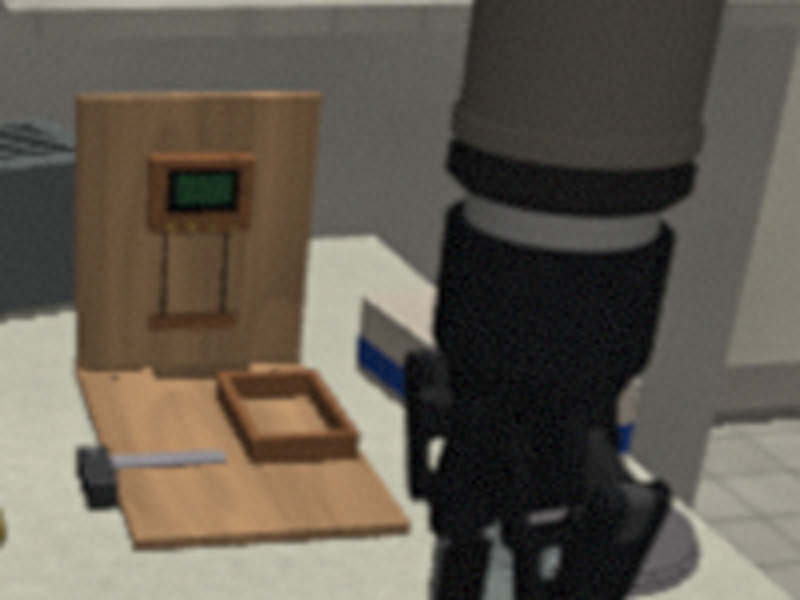

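```bash
python3 - <<'E'
from plan import *
c=cam('wrist'); g=lambda x,y,z: pz(c,270+(x+.5)/5-.5,140+(y+.5)/5-.5,z).round(4)
print('cap',g(258,460,.162),'barrel top',g(257,407,.144),'hole',g(250,235,.07))
print(cur()[0], [round(x,1) for x in proj(c,cur()[0]-[0,0,.1])])
E
```

```text
cap [ 0.5626 -0.3236  0.162 ] barrel top [ 0.5626 -0.3237  0.144 ] hole [ 0.5669 -0.3224  0.07  ]
[ 0.56457731 -0.32124679  0.27092467] [np.float64(318.1), np.float64(234.3)]
```

```bash
python3 -m creep '[[[0.005,0,-0.008,0.003,0.002,0.01,0.045],[0,0,0,0,0,0.025,0.045],[0,0,0,0,0,0.015,0.045],[0,0,0,0,0,0,0.045]]]'
python3 - <<'E'
from plan import *
plan([.5632,-.3235,.171],down(-82.0))
c=cam('wrist'); crop(c,220,140,420,340,3,'w17.png')
E
```

```text
t: 12.4
eef_pos: [0.5672, -0.32, 0.2215]
tool_rot: [-0.004, 0.76, -0.649, 0.005]
contact_force: [-0.8, -0.4, -0.6]
gripper_width: 0.528
t 12.40 tcp [ 0.5672 -0.32    0.2215] F [-0.8 -0.4 -0.6] w 0.528 q [ 0.42  0.51 -0.01  1.7  -0.    0.92 -0.99]
total rotvec(tool) [-0.0133 -0.002   0.0173] shift(tool, now) [0.0027 0.0052 0.0504] shift (goal axes) [0.0029 0.0044 0.0505] min rows 1.3
```

View pics/w17.png

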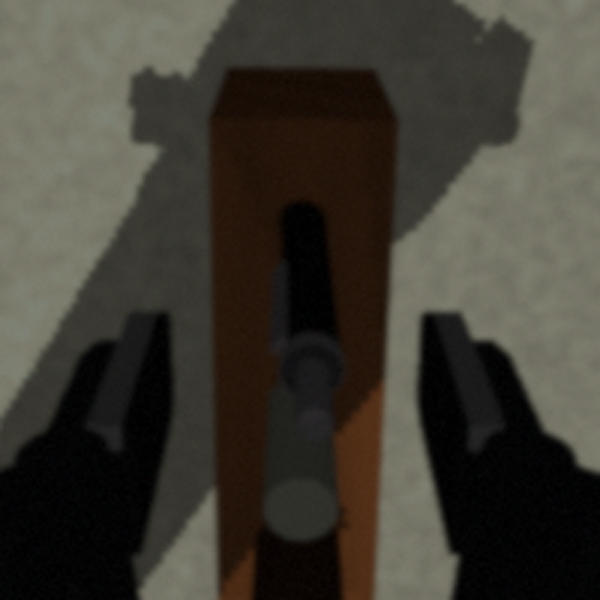

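```bash
python3 -m creep '[[[-0.013,-0.002,0.012,0.003,0.005,0,0.045],[0,0,0,0.0005,0.001,0.012,0.045],[0,0,0,0,0,0.015,0.045],[0,0,0,0,0,0.01,0.045],[0,0,0,0,0,0,0.045]]]'
python3 - <<'E'
from plan import *
plan([.5632,-.3235,.171],down(-82.0))
c=cam('wrist'); crop(c,220,140,420,340,3,'w18.png')
E
```

```text
t: 12.87
eef_pos: [0.564, -0.3247, 0.1871]
tool_rot: [-0.001, 0.757, -0.654, 0.003]
contact_force: [0.2, 1.0, 0.7]
gripper_width: 0.524
t 12.87 tcp [ 0.564  -0.3247  0.1871] F [0.2 1.  0.7] w 0.524 q [ 0.43  0.56 -0.    1.72  0.    0.86 -1.  ]
total rotvec(tool) [-0.0056 -0.0038  0.0064] shift(tool, now) [-0.0014  0.0007  0.0161] shift (goal axes) [-0.0013  0.0006  0.0161] min rows 0.4
```

View pics/w18.png

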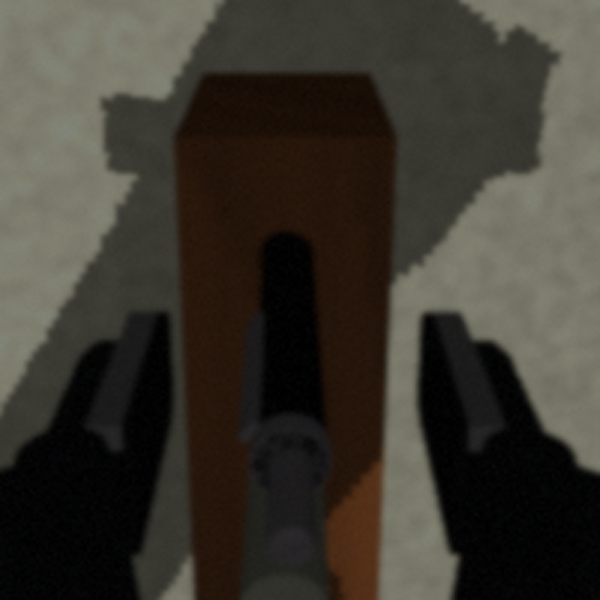

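```bash
python3 -m creep '[[[-0.005,-0.004,0.006,-0.001,0.001,0.006,0.045],[0,0,0,0,0,0.006,0.045],[0,0,0,0,0,0.003,0.045],[0,0,0,0,0,0,0.045]]]'
python3 - <<'E'
from plan import *
plan([.5632,-.3235,.171],down(-82.0))
E
```

```text
t: 13.25
eef_pos: [0.564, -0.3246, 0.1733]
tool_rot: [-0.001, 0.755, -0.656, 0.002]
contact_force: [-1.2, -0.5, 0.4]
gripper_width: 0.528
t 13.25 tcp [ 0.564  -0.3246  0.1733] F [-1.2 -0.5  0.4] w 0.528 q [ 0.43  0.57  0.    1.72 -0.    0.84 -1.  ]
total rotvec(tool) [-0.0031 -0.0014 -0.0006] shift(tool, now) [-0.0012  0.0006  0.0023] shift (goal axes) [-0.0012  0.0006  0.0023] min rows 0.1
```

Close on the pencil.

```bash
python3 -m creep '[[[0,0,0,0,0,0,0.02],[0,0,0,0,0,0,0.005],[0,0,0,0,0,0,0.005],[0,0,0,0,0,0,0.005],[0,0,0,0,0,0,0.005],[0,0,0,0,0,0,0.005],[0,0,0,0,0,0,0.005]]]' 40
python3 - <<'E'
from plan import *
plan([.5632,-.3235,.171],down(-82.0))
c=cam('wrist'); crop(c,220,140,420,340,3,'w19.png')
E
```

```text
t: 13.83
eef_pos: [0.5644, -0.3239, 0.1741]
tool_rot: [-0.001, 0.755, -0.656, 0.002]
contact_force: [-0.5, 0.5, -1.2]
gripper_width: 0.127
t 13.83 tcp [ 0.5644 -0.3239  0.1741] F [-0.5  0.5 -1.2] w 0.127 q [ 0.43  0.57 -0.    1.72 -0.    0.84 -1.  ]
total rotvec(tool) [-0.004  -0.0009 -0.    ] shift(tool, now) [-0.0006  0.0012  0.0031] shift (goal axes) [-0.0006  0.0012  0.0031] min rows 0.1
```

View pics/w19.png

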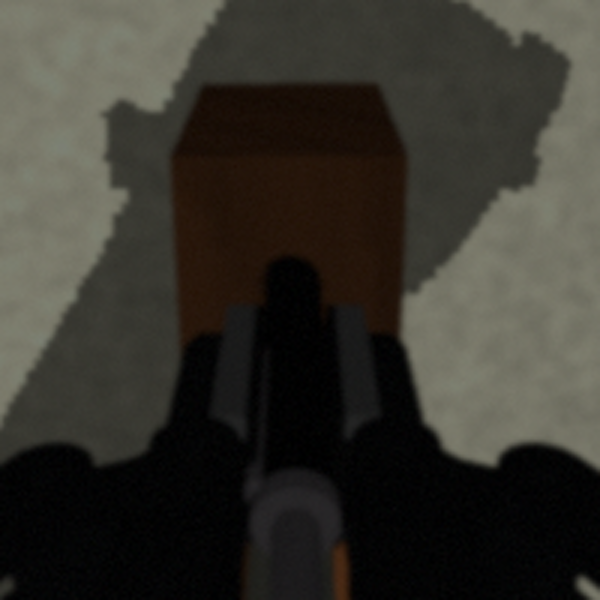

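```bash
python3 -m creep '[[[0,0,0,0,0,-0.01,0.005],[0,0,0,0,0,-0.015,0.005],[0,0,0,0,0,-0.02,0.005],[0,0,0,0,0,-0.02,0.005],[0,0,0,0,0,-0.02,0.005],[0,0,0,0,0,-0.02,0.005],[0,0,0,0,0,0,0.005]]]' 60
python3 - <<'E'
from plan import *
plan([.5632,-.3235,.3],down(-82.0))
c=cam('side'); save(c,'s20.png')
E
```

```text
t: 14.47
eef_pos: [0.5646, -0.3251, 0.2872]
tool_rot: [-0.001, 0.754, -0.656, 0.003]
contact_force: [0.5, -0.3, 0.2]
gripper_width: 0.124
t 14.47 tcp [ 0.5646 -0.3251  0.2872] F [ 0.5 -0.3  0.2] w 0.124 q [ 0.42  0.45  0.01  1.64 -0.    1.05 -1.  ]
total rotvec(tool) [-0.0063 -0.0035 -0.0007] shift(tool, now) [-0.0017  0.001  -0.0128] shift (goal axes) [-0.0018  0.0011 -0.0128] min rows 0.3
```

View pics/s20.png

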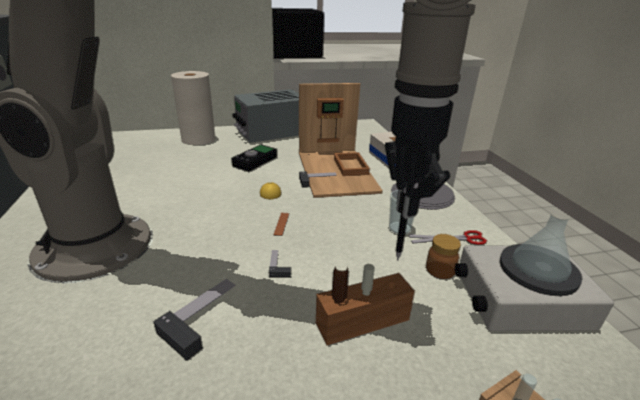

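```bash
python3 -m creep '[[[0,0,0,-0.01,0,-0.02,0.005],[0,0,0.01,-0.02,0.002,-0.02,0.005],[0,0,0.01,-0.028,0.002,-0.004,0.005],[0,0,0.01,-0.03,0.002,-0.003,0.005],[0,0,0.01,-0.03,0.002,-0.003,0.005],[0,0,0.01,-0.03,0.002,-0.003,0.005],[0,0,0.01,-0.03,0.002,-0.003,0.005],[0,0,0.01,-0.03,0.002,-0.003,0.005],[0,0,0.01,-0.03,0.002,-0.003,0.005],[0,0,0.01,-0.03,0.002,-0.003,0.005],[0,0,0.01,-0.03,0,-0.003,0.005],[0,0,0.01,-0.03,0,-0.003,0.005],[0,0,0.01,-0.03,0,-0.003,0.005],[0,0,0,-0.03,0,-0.003,0.005],[0,0,0,-0.03,0,0,0.005],[0,0,0,-0.015,0,0,0.005],[0,0,0,0,0,0,0.005]]]'
python3 - <<'E'
from plan import *
plan([.57,.10,.30],down(-90.0))
E
```

```text
t: 15.93
eef_pos: [0.507, 0.1205, 0.3535]
tool_rot: [0.006, 0.709, -0.705, -0.002]
contact_force: [0.2, 0.3, -0.4]
gripper_width: 0.126
t 15.93 tcp [0.507  0.1205 0.3535] F [ 0.2  0.3 -0.4] w 0.126 q [-0.15  0.19 -0.23  1.84  0.05  1.12 -1.97]
total rotvec(tool) [ 0.0109 -0.0051  0.0047] shift(tool, now) [ 0.0205 -0.0635  0.0529] shift (goal axes) [ 0.0205 -0.063   0.0535] min rows 1.6
```

Now tilt, with corrective shifts.

```bash
python3 -m creep '[[[0.01,-0.05,0,0.005,-0.015,0,0.005],[0,-0.1,0,0.005,-0.015,0,0.005],[0,-0.11,0,0,-0.015,0,0.005],[0,-0.11,0,0,-0.01,0,0.005],[0,0,0,0,0,0,0.005]]]'
python3 - <<'E'
from plan import *
o=cur(); print(o[1].round(3)); a=np.pi/4
z=np.array([0,np.cos(a),-np.sin(a)]); y=np.array([-1.,0,0]); x=np.cross(y,z); Rg=np.stack([x,y,z],1)
plan(np.array([.578,.2475,.10])-.162*z,Rg)
E
```

```text
t: 16.35
eef_pos: [0.5625, 0.11, 0.3506]
tool_rot: [-0.132, 0.698, -0.691, -0.133]
contact_force: [0.5, -2.6, -0.9]
gripper_width: 0.121
[[ 0.01  -1.    -0.004]
 [-0.93  -0.01   0.368]
 [-0.368  0.001 -0.93 ]]
t 16.35 tcp [0.5625 0.11   0.3506] F [ 0.5 -2.6 -0.9] w 0.121 q [ 0.06  0.28 -0.24  1.78 -0.35  1.05 -1.56]
total rotvec(tool) [ 0.0062 -0.4082  0.0085] shift(tool, now) [ 0.0289 -0.0158  0.1348] shift (goal axes) [ 0.08   -0.0155  0.1124] min rows 3.4
```

```bash
python3 -m creep '[[[0.004,-0.1,0.004,0.008,-0.005,0.01,0.005],[0,-0.1,0.004,0.012,-0.005,0.015,0.005],[0,-0.1,0,0.016,-0.004,0.015,0.005],[0,-0.1,0,0.016,0,0.015,0.005],[0,0,0,0,0,0,0.005]]]'
cat >> plan.py <<'E'
def tilt():
    a=np.pi/4; z=np.array([0,np.cos(a),-np.sin(a)]); y=np.array([-1.,0,0]); x=np.cross(y,z); return np.stack([x,y,z],1)
E
python3 - <<'E'
from plan import *
Rg=tilt(); plan(np.array([.578,.2475,.10])-.162*Rg[:,2],Rg)
c=cam('side'); crop(c,240,60,440,210,4,'s21.png'); c=cam('wrist'); save(c,'w21.png')
E
```

```text
t: 16.77
eef_pos: [0.5755, 0.0904, 0.2739]
tool_rot: [-0.268, 0.655, -0.654, -0.268]
contact_force: [-1.9, -1.4, -1.5]
gripper_width: 0.119
t 16.77 tcp [0.5755 0.0904 0.2739] F [-1.9 -1.4 -1.5] w 0.119 q [ 0.31  0.47 -0.34  1.86 -0.77  1.   -1.09]
total rotvec(tool) [ 0.0002 -0.0086  0.0007] shift(tool, now) [ 0.0113 -0.0025  0.0721] shift (goal axes) [ 0.0119 -0.0025  0.072 ] min rows 1.8
```

View pics/s21.png

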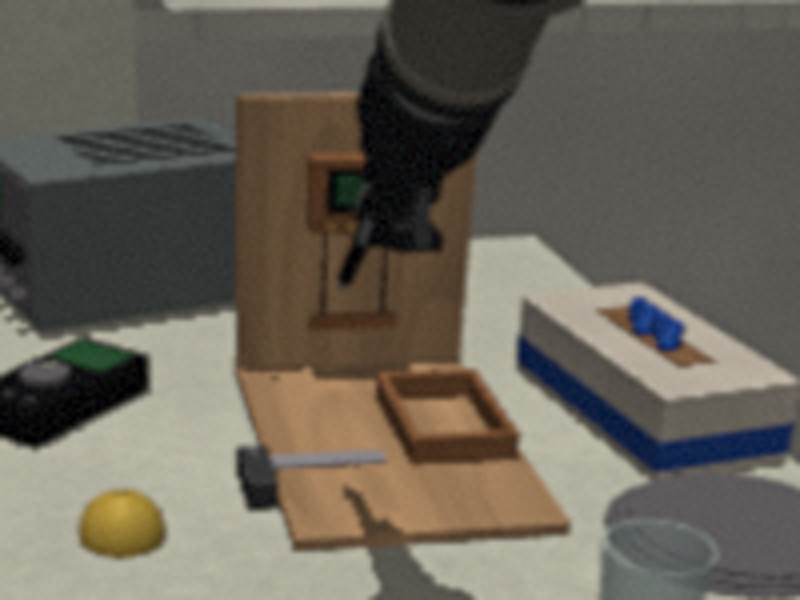

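View pics/w21.png

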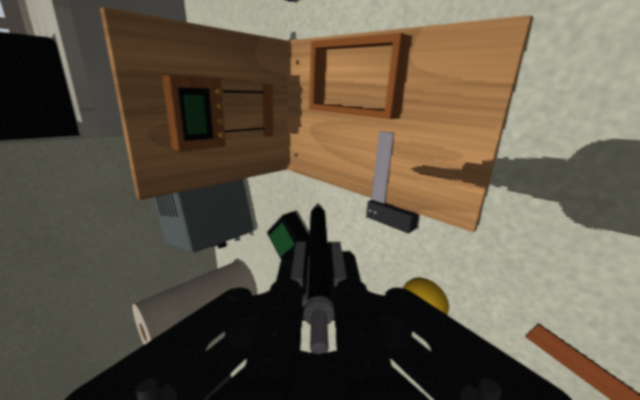

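```bash
python3 - <<'E'
from plan import *
c=cam('wrist'); s=cam('side'); p,Rc,o=cur()
for L in (.155,.162,.169): q=p+Rc[:,2]*L; print(L,q.round(4),'wrist',np.round(proj(c,q),1),'side',np.round(proj(s,q),1))
print('1mm in tool y:',np.round(np.array(proj(c,p+Rc[:,2]*.162+Rc[:,1]*.01)),1),'x',np.round(np.array(proj(c,p+Rc[:,2]*.162+Rc[:,0]*.01)),1))
crop(c,270,180,370,280,6,'w22.png'); crop(s,310,100,370,150,10,'s22.png')
E
```

```text
0.155 [0.579  0.205  0.1719] wrist [313.7 203.8] side [326.  127.4]
0.162 [0.579  0.2099 0.1669] wrist [313.8 200.9] side [325.5 128.5]
0.169 [0.579  0.2148 0.1619] wrist [313.9 198.2] side [325.  129.7]
1mm in tool y: [313.9 211.9] x [325.6 200.8]
```

View pics/w22.png

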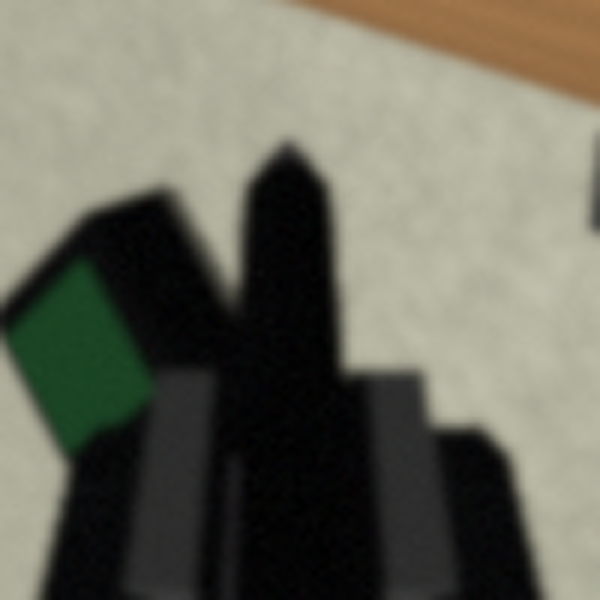

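View pics/s22.png

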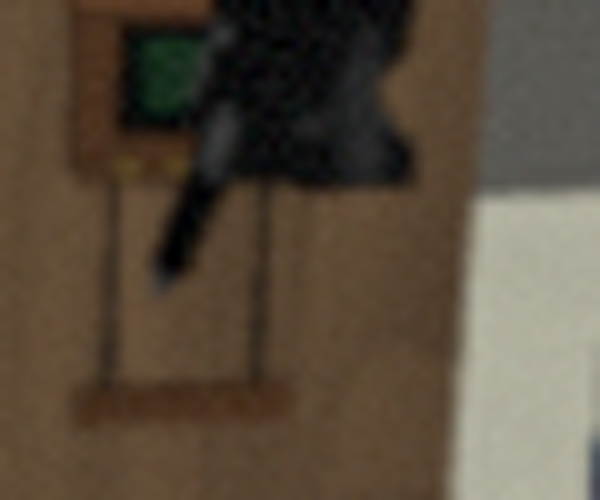

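```bash
python3 -m creep '[[[0,-0.006,0,0.006,-0.002,0.018,0.005],[0,0,0,0.008,0,0.018,0.005],[0,0,0,0.008,0,0.018,0.005],[0,0,0,0.008,0,0.018,0.005],[0,0,0,0.005,0,0.01,0.005],[0,0,0,0,0,0,0.005]]]'
python3 - <<'E'
from plan import *
Rg=tilt(); plan(np.array([.578,.2475,.035])-.162*Rg[:,2],Rg)
c=cam('side'); crop(c,270,100,370,200,6,'s23.png')
E
```

```text
t: 17.47
eef_pos: [0.5859, 0.1409, 0.2136]
tool_rot: [-0.275, 0.67, -0.641, -0.254]
contact_force: [-1.1, 1.5, -0.3]
gripper_width: 0.122
t 17.47 tcp [0.5859 0.1409 0.2136] F [-1.1  1.5 -0.3] w 0.122 q [ 0.25  0.56 -0.38  1.88 -0.8   0.84 -1.02]
total rotvec(tool) [-0.0108 -0.018   0.0488] shift(tool, now) [0.0497 0.0108 0.0405] shift (goal axes) [0.0509 0.0079 0.0397] min rows 1.2
```

View pics/s23.png

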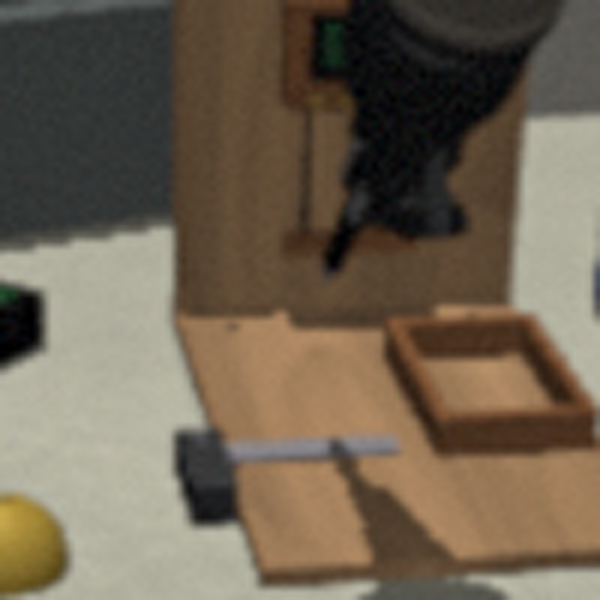

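```bash
python3 -m creep '[[[-0.01,-0.018,0.045,0.006,0.004,0.005,0.005],[0,0,0,0.01,0.004,0.007,0.005],[0,0,0,0.01,0,0.008,0.005],[0,0,0,0.008,0,0.006,0.005],[0,0,0,0,0,0,0.005]]]'
python3 - <<'E'
from plan import *
Rg=tilt(); plan(np.array([.578,.2475,.035])-.162*Rg[:,2],Rg)
E
```

```text
t: 17.93
eef_pos: [0.5803, 0.134, 0.1732]
tool_rot: [-0.273, 0.654, -0.652, -0.267]
contact_force: [-0.5, -0.5, -1.5]
gripper_width: 0.122
t 17.93 tcp [0.5803 0.134  0.1732] F [-0.5 -0.5 -1.5] w 0.122 q [ 0.27  0.62 -0.39  1.91 -0.84  0.79 -0.97]
total rotvec(tool) [-0.0064 -0.0007  0.006 ] shift(tool, now) [0.0175 0.0025 0.016 ] shift (goal axes) [0.0175 0.0023 0.016 ] min rows 0.4
```

```bash
python3 -m creep '[[[-0.006,0,0.006,0.005,0.002,0.004,0.005],[0,0,0,0.005,0,0.004,0.005],[0,0,0,0.003,0,0.003,0.005],[0,0,0,0,0,0,0.005]]]'
python3 - <<'E'
from plan import *
Rg=tilt(); plan(np.array([.578,.2475,.035])-.162*Rg[:,2],Rg)
for n in ('side','wrist','top'):
    c=cam(n); p,Rc,o=cur(); print(n,'tip',np.round(proj(c,p+Rc[:,2]*.162),1),'line',np.round(proj(c,(.578,.2475,.013)),1))
    if n=='side': crop(c,280,120,360,190,8,'s24.png')
    if n=='wrist': save(c,'w24.png')
    if n=='top': crop(c,230,140,300,210,8,'t24.png')
E
```

```text
t: 18.27
eef_pos: [0.5783, 0.131, 0.1533]
tool_rot: [0.27, -0.652, 0.655, 0.271]
contact_force: [-0.3, -0.3, 0.1]
gripper_width: 0.119
t 18.27 tcp [0.5783 0.131  0.1533] F [-0.3 -0.3  0.1] w 0.119 q [ 0.27  0.65 -0.39  1.91 -0.84  0.78 -0.95]
total rotvec(tool) [-0.0001 -0.0007 -0.0037] shift(tool, now) [0.0013 0.0003 0.0041] shift (goal axes) [0.0013 0.0003 0.0041] min rows 0.1
side tip [320.8 165.2] line [320.3 172.7]
wrist tip [318.  202.2] line [337.1 195.5]
top tip [256.1 182. ] line [257.1 183.7]
```

View pics/s24.png

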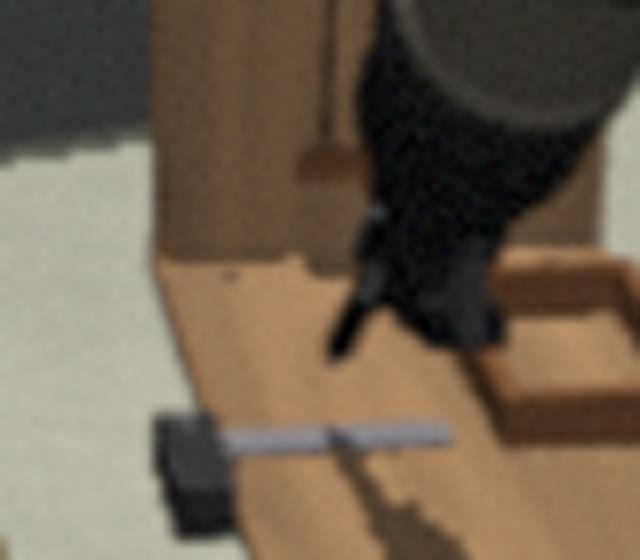

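View pics/w24.png

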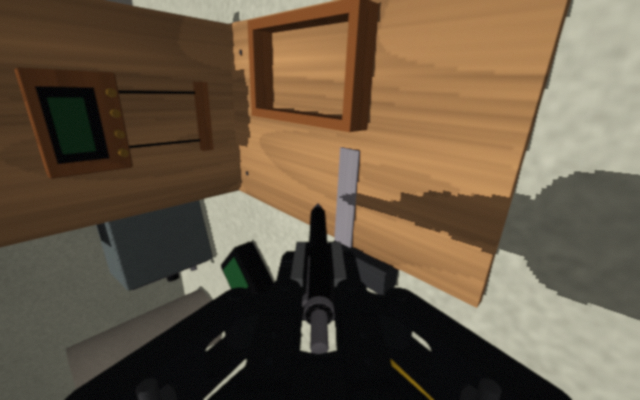

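View pics/t24.png

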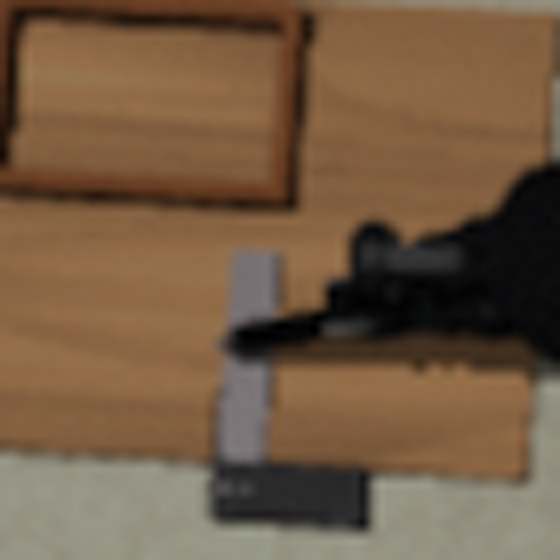

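```bash
python3 - <<'E'
from plan import *
p,Rc,o=cur()
for n in ('wrist','side','top'):
    c=cam(n); P=(pts(c)-p)@Rc; W=pts(c)
    m=(np.abs(P[...,0])<.012)&(np.abs(P[...,1])<.016)&(P[...,2]>.085)&(P[...,2]<.175)&(c['range_z']>0)&(W[...,2]>.025)
    Q=P[m]; print(n,m.sum())
    for lo in np.arange(.09,.175,.01):
        k=(Q[:,2]>=lo)&(Q[:,2]<lo+.01)
        if k.any(): print(lo.round(3),k.sum(),Q[k].mean(0).round(4), Q[k].max(0).round(4))
    if n=='top': crop(c,245,170,275,195,20,'t25.png')
    if n=='side': crop(c,305,145,345,185,15,'s25.png')
E
```

```text
wrist 594
0.09 130 [-0.0011 -0.0026  0.0949] [0.0047 0.0015 0.1   ]
0.1 110 [-0.0009 -0.0027  0.1048] [0.0049 0.002  0.1099]
0.11 95 [-0.0013 -0.0029  0.1149] [0.0045 0.0003 0.12  ]
0.12 86 [-0.0011 -0.0028  0.1249] [0.0047 0.0014 0.1299]
0.13 71 [-0.0012 -0.0031  0.1349] [ 0.0042 -0.0006  0.1397]
0.14 22 [-0.0013 -0.0029  0.1441] [ 0.0035 -0.0018  0.1495]
0.15 5 [-0.0024 -0.0015  0.1522] [-0.0004 -0.0011  0.1541]
0.16 3 [-0.0013  0.0004  0.1613] [-0.0004  0.0007  0.1621]
side 30
0.09 4 [0.0043 0.0028 0.0934] [0.0058 0.0054 0.0966]
0.1 6 [0.0025 0.0027 0.1035] [0.0053 0.0058 0.1078]
0.11 8 [0.0036 0.0022 0.1145] [0.0062 0.0056 0.1187]
0.12 5 [0.0036 0.0034 0.1249] [0.0056 0.0065 0.1282]
0.13 5 [0.0037 0.0021 0.1347] [0.0056 0.0056 0.1381]
0.14 1 [0.0024 0.003  0.1477] [0.0024 0.003  0.1477]
top 44
0.09 7 [-0.0038  0.0036  0.096 ] [-0.0007  0.0087  0.0992]
0.1 7 [-0.0051  0.0042  0.104 ] [-0.002   0.0083  0.1082]
0.11 9 [-0.0037  0.0051  0.1159] [-1.000e-04  9.700e-03  1.195e-01]
0.12 6 [-0.0044  0.0046  0.1253] [-0.0016  0.0085  0.128 ]
0.13 7 [-0.0051  0.0032  0.1343] [-0.0022  0.0078  0.1392]
0.14 2 [-0.0048  0.0045  0.1442] [-0.0047  0.0061  0.1444]
0.15 3 [-0.0035  0.0037  0.1536] [-0.002   0.0047  0.1555]
```

View pics/t25.png

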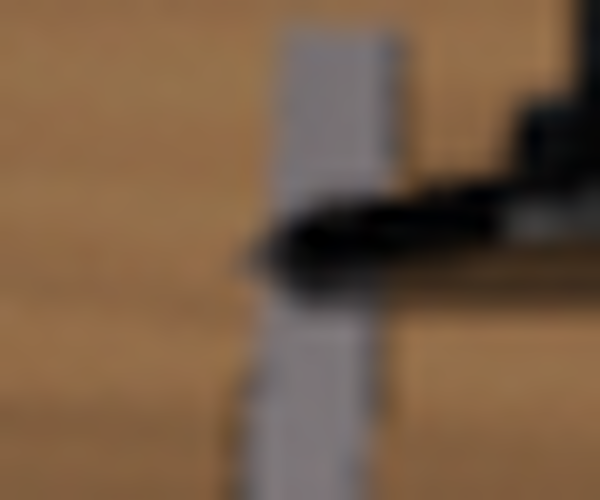

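View pics/s25.png

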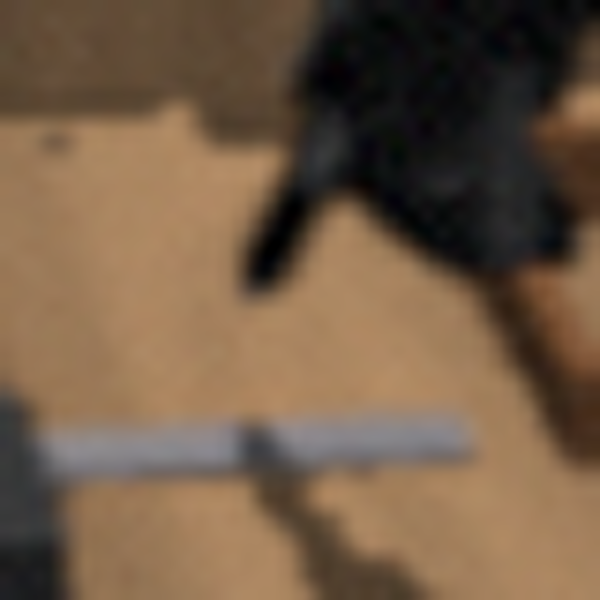

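```bash
python3 -m creep '[[[0,0,-0.003,0.0015,-0.001,0.003,0.005],[0,0,0,0.001,-0.001,0.002,0.005],[0,0,0,0,0,0,0.005],[0,0,0,0,0,0,0.005],[0,0,0,0,0,0,0.005]]]'
python3 - <<'E'
from plan import *
Rg=tilt(); plan(np.array([.578,.2475,.034])-.162*Rg[:,2],Rg)
p,Rc,o=cur(); print('point',p+Rc[:,2]*.162,'slant',np.degrees(np.arcsin(-Rc[2,2])),o['joint_vel'].round(3))
c=cam('wrist'); crop(c,240,120,400,260,4,'w26.png'); c=cam('side'); save(c,'s26.png'); c=cam('top'); save(c,'t26.png')
p,Rc,o=cur(); print('point',p+Rc[:,2]*.162)
E
```

```text
t: 18.98
eef_pos: [0.5815, 0.1338, 0.15]
tool_rot: [-0.272, 0.654, -0.653, -0.269]
contact_force: [0.1, 0.1, 0.4]
gripper_width: 0.119
t 18.98 tcp [0.5815 0.1338 0.15  ] F [0.1 0.1 0.4] w 0.119 q [ 0.27  0.66 -0.39  1.91 -0.84  0.77 -0.94]
total rotvec(tool) [-0.0023 -0.0007  0.0033] shift(tool, now) [0.0016 0.0035 0.0004] shift (goal axes) [0.0016 0.0035 0.0004] min rows 0.1
point [0.58187454 0.24823496 0.03534233] slant 45.03971287616266 [-0.003  0.002  0.    -0.002  0.001  0.    -0.   ]
point [0.58187986 0.24814535 0.0354087 ]
```

View pics/w26.png

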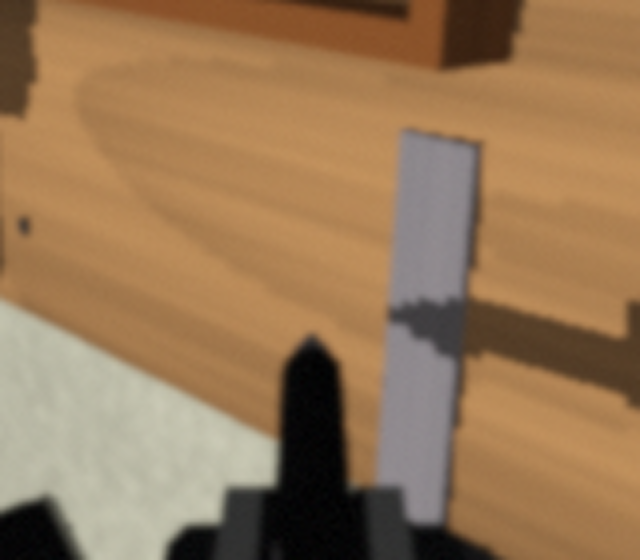

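View pics/s26.png

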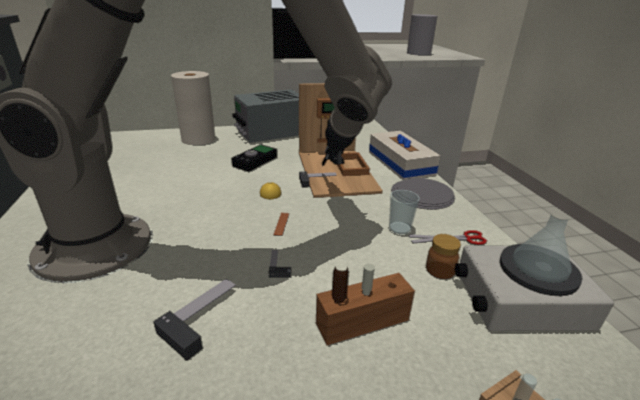

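View pics/t26.png

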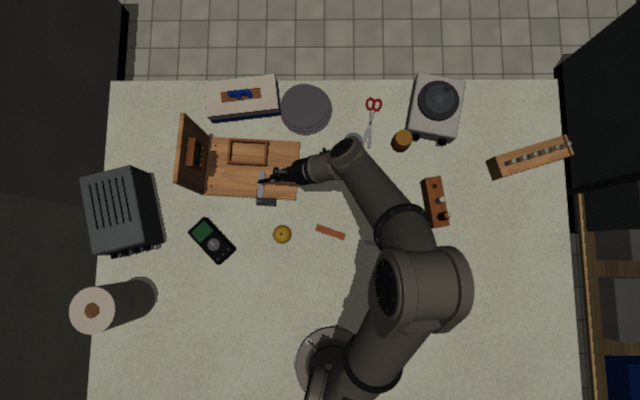

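```bash
python3 -m creep '[[[0,0,0,0.001,0.0025,0.0005,0.005],[0,0,0,0,0,0,0.005],[0,0,0,0,0,0,0.005],[0,0,0,0,0,0,0.005]]]'
python3 - <<'E'
from plan import *
p,Rc,o=cur(); print('point',p+Rc[:,2]*.162,o['joint_vel'].round(3),'slant',np.degrees(np.arcsin(-Rc[2,2])),o['contact_force'])
c=cam('wrist'); crop(c,240,120,400,260,4,'w27.png')
c=cam('top'); crop(c,230,140,300,210,8,'t27.png')
p,Rc,o=cur(); print('point',p+Rc[:,2]*.162)
E
```

```text
t: 19.47
eef_pos: [0.5786, 0.1332, 0.1489]
tool_rot: [-0.272, 0.654, -0.653, -0.269]
contact_force: [0.1, 0.4, -0.0]
gripper_width: 0.125
point [0.57899819 0.24762844 0.03426899] [ 0.001 -0.001 -0.    -0.001 -0.001  0.002 -0.001] slant 45.04749779365862 [ 0.08904972  0.41629781 -0.04091416]
point [0.57915258 0.24762028 0.0343214 ]
```

View pics/t27.png

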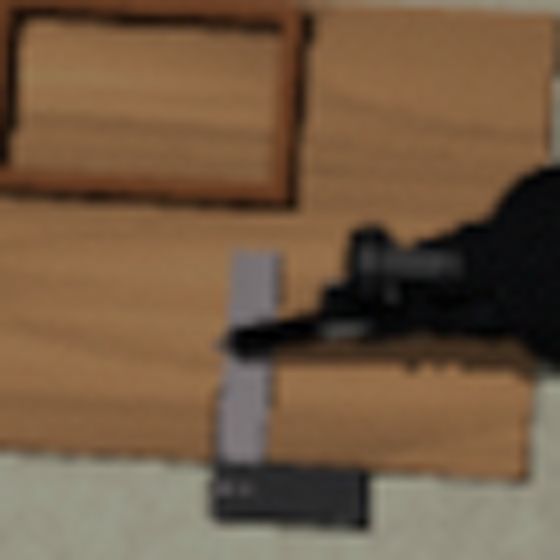

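View pics/w27.png

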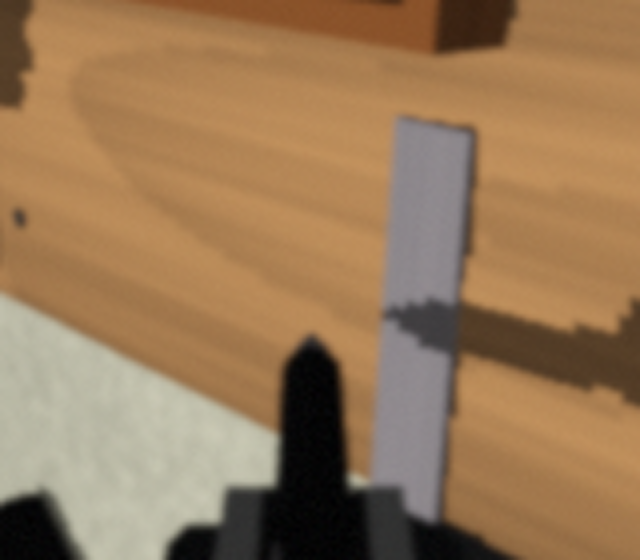

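```bash
python3 -c "
from station import hand_in; print(hand_in())"
```

```text
the job is handed in; nothing more can be done
None
```

The job is done and handed in at about 19.6 s. The square is on the tick and released, and the arm holds the pencil raised over the middle of the blade's outer edge.

**Square:** I gripped the middle-sized square by its stock ends and set it on the bench. I pushed it in until the board's edge pushed back (about 9 N along x), then let go. Pictures afterwards show no visible gap along the stock. The blade's outer edge splits the 2 mm tick, with half of it still showing beside the blade. One wrist reading of the blade's angle came out about 1° off the board's. The stock-face reading differed by about 0.7° the other way, and the last top picture agreed to about 0.4°. I took all of these as pixel noise.

**Pencil:** It came straight up out of the block and was tilted to 45.0°. By the tool pose, its point is at about (0.579, 0.248, 0.034) m, against the edge middle at (0.578, 0.2475, 0.013). That is about 2.1 cm above the blade, and the contact force is near zero.

**Disagreements:** While the arm was setting up the tilt, the wrist camera put the point 3 to 4 mm off the tool-pose value. In the later checks the gap was about 3 pixels or less, and the side and top views agreed to within about 2 mm. The depth data put the pencil about 1.6 mm off the tool axis.

**Bystanders:** The nut driver, marker, lemon, beaker and the other bystanders look unmoved in the last pictures.

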